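Empty the marking machine's chute into the tote

ROBOT

A 7-joint arm with a two-finger parallel gripper is mounted at the origin on a cart in front of the work surface, level with it; the furniture and walls round the work are solid. World frame = base frame: x ahead of the robot, y to its left, z up, the work surface at z = 0. Lengths are in m, angles in rad, forces in N, time in s.
With the tool pointing down it reaches from about 0.4 to 0.9 m from the base axis. Payload 5.6 kg.
Tool frame: the origin (TCP) lies on the centre line of the jaws, within the pads' length; the fingertips stand 25 mm ahead of it and the grasp point (between the pads) lies 6 mm ahead of it (tip_extent is the distance from the TCP to the fingertips, in m); z points along the fingers, y is the line along which they close (so a half turn about z gives the same grasp; the last joint's range is limited). The gripper opens to 92 mm and grips with 3 to 60 N. Pads are 20 mm wide; open, the fingers measure 128 mm over their backs; the gripper's body (75 mm by 189 mm) begins 69 mm behind the grasp point.
Start: joints at [1.3, 0.468, -0.012, 1.603, 0.006, 1.071, -0.056], TCP at [0.147, -0.633, 0.24] pointing down, gripper open.
Joint ranges: [-2.53, 2.53], [-0.31, 2.02], [-1.57, 1.55], [0.28, 2.44], [-1.29, 4.43], [0.15, 1.84], [-2.92, 2.92]. Speed limits (rad/s): [2.57, 2.57, 3.14, 3.14, 3.14, 3.14, 3.14].

INTERFACE

Orientations are given as a 3x3 rotation matrix whose columns are the frame's x, y, z axes.
In Python, from plant import observe, capture, job_done, tip_extent gives the robot as it stands.
- The arm moves only by the tool servo_tool, never from a script. Its argument "motion" is a list of rows, each an object with "claw": the opening, from 0 (shut) to 1 (fully open); "travel": the shift along the tool's x, y, z in units of 300 mm (1.0 is 300 mm), a list of three; "delta_rot": the turn, a rotation vector about the tool's x, y, z in units of 60 degrees (1.0 is 60 degrees), a list of three. A call has 1 to 20 rows; each row shifts and turns the commanded pose from where the row before left it, along the tool's axes as they then stand; what a row does not reach is not made up. A row lasts 1/8 s, in which the tool goes at most 62.5 mm and 10.7 degrees, less where a joint would pass 70% of its speed; a pose out of reach is approached as far as the arm can. A call with a number of a shift or a turn outside -1 to 1 is refused whole. A call with a gripper value outside its range is refused whole. The fingers move at their own pace and stop on an object; the grip force is fixed at half the most. Time passes only in rows, so rows that do not move let the fingers close. It gives the time, the measured TCP pose, the force, the opening and the grip force at its end, in the units of the state.
- observe(): the state, without advancing time (a new reading comes with each control period).
- capture(name): name is "side" or "top"; returns a dict with "pixels" (420x560x3 uint8, red, green, blue), "fx", "fy", "cx", "cy" (pixels), "camera_from_world" (4x4, takes a point from world to camera coordinates). Camera axes: x right, y up, looking along -z (the intrinsics and any distortion apply to the point x, -y, -z); pixel columns grow to the right and rows downward; lengths in m; the calibration is good to about 2 mm. A picture is of the moment at which its call begins. There is no depth.
- job_done(): hands the job in; it is judged then, once.
The state is a dict: "time": time; "joint_positions": joint angles; "joint_velocities": joint speeds; "joint_efforts": joint torques, N m; "tool_pos": TCP position; "eef_rot": TCP orientation; "force": force on the tool from outside, world axes, zero at the start; "torque": the same for the moment, N m; "grip_width": opening from 0.0 (shut) to 1.0 (fully open); "gripper_force": force on a finger pad.
Only numpy, scipy, OpenCV 4.12 (cv2) and the standard library are available. Lean on these libraries where they do the work, as an engineer would, in place of code of your own. Each camera call takes 0.05 s, during which the arm holds its last target. There are 200 camera calls.

TASK

Two finished enclosures are held back under the guard of the marking machine by the yellow stop gate of its sloping chute. Lift the gate just out of its notches, shift it down to the lowest pair of notches and seat it there so that the enclosures slide out, then take them off the chute and set them down (do not drop them) flat in the grey tote, lid up, one in each lane. Leave the gate seated in the lowest notches and the other things on the bench where they are.

Things in the scene. Friction and masses are not known exactly. Their poses are not given: they have to be found in the camera images.
- marker_machine: Grey bench-top marking machine, fixed: housing 156 mm wide, 203 deep, 300 high, dark head on top (to 353), amber window and red stop button in front. Origin on the bench under the housing, 200 mm behind the low end of its chute; x points back, away from the chute, z up. Its upright front panel stands at x = -78 mm, lower edge (yellow) 152 mm above the bench; the chute comes out below it towards the robot.
- chute: Steel chute, part of the machine, sloping 30 deg. Origin mid-floor at the low end, 36 mm above the bench; x up the slope into the machine, z square to the floor. 350 long, 110 wide inside, walls 4 thick, 26 high; two guide ribs 6 high, 46 apart. Notches in both walls at x = 30, 65, 100, 135: 10 wide, 14 deep. Slick: parts slide down to whatever stops them. Guard edge at x = 165, 45 over the floor.
- notch_1 (a point): Point on the chute floor, midway between the lowest pair of notches (chute x = 30 mm). The gate's origin comes here when it is seated there.
- notch_4 (a point): The same point for the uppermost pair of notches (chute x = 135 mm), where the gate sits at the start.
- stop_gate: Loose yellow gate, 0.16 kg: plate across the chute (z 3 to 34 mm), 140 over all, a 6 mm lug each side sitting in the notches, bumpers to x = 13 mm on the upper side. Origin mid-plate at chute floor level; axes as the chute's. Black grip block on top 24 (x) by 34 (y) by 30 high, centre at z = 59. Raised 14 mm along z it clears the notches; over 30 mm it lets the enclosures by. Enters a notch within 2 mm of its middle.
- enclosure_1: Loose finished enclosure, bare aluminium box with blue lid, 96 (x) by 40 (y) by 36 (z) mm, 0.13 to 0.27 kg; origin mid-underside, z to the lid. At the start the lower one on the chute, against the gate, long side up the slope. With the gate in the lowest notches it lies in the open, its middle at about chute x = 91 mm.
- enclosure_2: The same kind of enclosure, behind enclosure_1 on the chute at the start, hidden in the machine. When enclosure_1 has been lifted off (36 mm and more), it slides down to the gate in its place.
- tote: Shallow grey tote, fixed, left or right of the chute, lanes across the bench: 122 (x) by 184 (y) by 45 mm high, walls and floor 4 mm; rim sticks out to 134 by 196. Origin mid-underside. Inside two lanes along x, 114 long, 46 wide, marked off by ribs 4 thick that stand 7 mm above the inner floor (centred 11 and 61 mm either side of the middle).
- lane_left (a point): Middle of the lane on the tote's +y side, on the tote's inner floor (tote x 0, y +36, z 4 mm). The origin of an enclosure lying in the lane comes here.
- lane_right (a point): Middle of the lane on the tote's -y side, on the tote's inner floor (tote x 0, y -36, z 4 mm).
- flux_bottle: Bystander: small brown bottle, 28 mm thick, 84 mm high, standing behind on the left. Origin at its foot. (Room: farther left, beyond y = 0.40 m, a lamp shade hangs 0.46 m above the bench, x = 0.38 to 0.59; keep the arm clear of it.)
- solder_reel: Bystander: reel of solder, 52 mm across and 42 mm high, at the back on the right, beyond the lamp. Origin at its foot.
- tape_black: Bystander: roll of black tape, 68 mm across, 18 mm high, lying at the back on the left. Origin at its foot.

How it is judged:
By the outcome, as a careful person would: the job done as asked, in the order asked, and still so for the second after the job is handed in, with the robot touching nothing.
It also fails if it takes over 58 s, if anything falls off the work surface, if the arm or the gripper's body presses on something with over 40 N, if the wrist force passes 120 N, or if a joint passes its speed limit or range.

## Working session

There is one attempt and no reset: what is moved stays moved. The work goes in short steps, Python scripts to look and compute and a tool call to move; the robot and the scene stay as the last step left them, time stands still between calls to the robot, and variables do not carry over. Pictures are saved under pics/ and viewed, at most 10 in all, crops included, and the job is handed in when it is done.

Besides the shell and the picture viewer there is one more tool, called after "Call:" in YAML: its name, and indented under it one key for each argument. servo_tool: Moves the arm, as the interface text tells. Shifts and turns lie within -1 to 1; 1 stands for 300 mm of shift or 60 degrees of turn. Its arguments: {"type":"object","properties":{"motion":{"type":"array"}},"required":["motion"]}

```bash
ls; mkdir -p pics
python3 - <<'E'
from plant import observe,capture,tip_extent
import cv2,numpy as np
s=observe();print(s['time'],s['tool_pos'],np.round(s['eef_rot'],3),s['grip_width'],tip_extent)
for n in('top','side'):
    c=capture(n);cv2.imwrite(f'pics/{n}0.png',c['pixels'][:,:,::-1])
    print({k:(np.round(v,4).tolist()) for k,v in c.items() if k!='pixels'})
E
```

```text
pics
0.0 [ 0.14658336 -0.63270141  0.23864897] [[ 0.974  0.226 -0.001]
 [ 0.226 -0.974  0.002]
 [-0.    -0.002 -1.   ]] 1.001876621814064 0.025
{'fx': 405.5498, 'fy': 405.5498, 'cx': 277.7842, 'cy': 212.9229, 'camera_from_world': [[0.1024, -0.9947, -0.0051, -0.0231], [0.7952, 0.0788, 0.6012, -0.5768], [-0.5976, -0.0656, 0.7991, -0.6416], [0.0, 0.0, 0.0, 1.0]]}
{'fx': 529.8067, 'fy': 529.8067, 'cx': 287.4579, 'cy': 209.1017, 'camera_from_world': [[-0.726, 0.6877, -0.0041, 0.4503], [-0.4945, -0.5179, 0.698, 0.2422], [0.4779, 0.5088, 0.716, -1.7206], [0.0, 0.0, 0.0, 1.0]]}
```

View pics/top0.png

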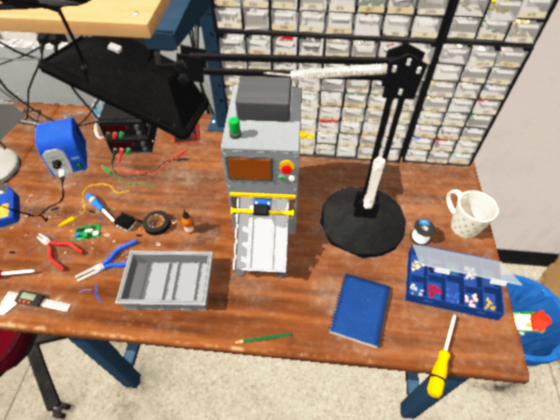

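View pics/side0.png

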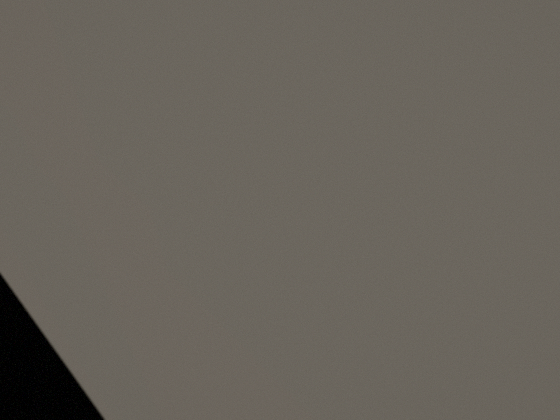

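The top view shows the machine (housing about cols 226-300), the gate at (263,205), the chute's low end at row ~270 and the tote to its left at (165,280). The side view shows only a blank surface, so something blocks it. I'll enlarge the top view.

Run:
```python
import cv2
a=cv2.imread('pics/top0.png')
cv2.imwrite('pics/c1.png',cv2.resize(a[180:320,110:310],None,fx=4,fy=4,interpolation=cv2.INTER_CUBIC))
```

```text
(no output)
```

View pics/c1.png

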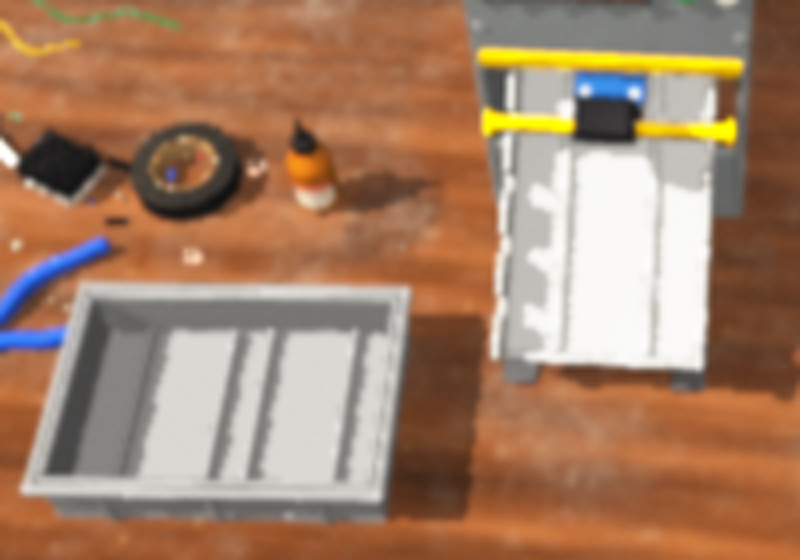

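The crop shows these pixels (crop coordinates):

- **Tote rim corners:** (80,285), (410,288), (385,500), (22,493)
- **Chute front edge:** (497,358)–(705,367)
- **Gate lug ends:** (485,122) and (735,130)
- **Grip block:** around (606,120)
- **Yellow panel edge ends:** (480,55) and (742,67)

I'll fit the poses from these.

```bash
cat > h.py <<'E'
import numpy as np
from scipy.optimize import least_squares
from scipy.spatial.transform import Rotation as R
K=(405.5498,405.5498,277.7842,212.9229)
T=np.array([[0.1024,-0.9947,-0.0051,-0.0231],[0.7952,0.0788,0.6012,-0.5768],[-0.5976,-0.0656,0.7991,-0.6416],[0,0,0,1]])
def proj(p):
    c=np.atleast_2d(p)@T[:3,:3].T+T[:3,3]
    return np.c_[K[2]+K[0]*c[:,0]/-c[:,2],K[3]-K[1]*c[:,1]/-c[:,2]]
def crop(x,ox=110,oy=180,s=4): return (np.array(x,float)+.5)/s-.5+[ox,oy]
def yaw(a): return R.from_euler('z',a).as_matrix()
def fit(loc,px,x0):
    f=lambda q:(proj(np.array(loc)@yaw(q[2]).T+[q[0],q[1],0])-px).ravel()
    r=least_squares(f,x0,loss='soft_l1'); return r.x,f(r.x).reshape(-1,2)
S=R.from_euler('y',-30,degrees=True).as_matrix()  # chute->machine
def ch(x,y,z): return S@np.array([x,y,z])/1e3+[-.2,0,.036]
E
python3 - <<'E'
from h import *
np.set_printoptions(precision=4,suppress=True)
print('cam',-T[:3,:3].T@T[:3,3])
t=[[.067,.098,.045],[.067,-.098,.045],[-.067,-.098,.045],[-.067,.098,.045]]
q,r=fit(t,crop([(80,285),(410,288),(385,500),(22,493)]),[.5,.2,0]);print('tote',q,r.tolist())
m=[ch(0,59,0),ch(0,-59,0),ch(135,70,28),ch(135,-70,28),[-.078,.072,.152],[-.078,-.072,.152],ch(135-12,17,74),ch(135-12,-17,74)]
px=crop([(497,358),(705,367),(485,122),(735,130),(480,55),(742,67),(577,100),(637,103)])
q,r=fit(m,px,[.8,0,0]);print('mach',q);print(r)
Rm=yaw(q[2])
M=lambda p:Rm@p+[q[0],q[1],0]
for n,p in(('n1',(30,0,0)),('n4',(135,0,0)),('grip4',(135,0,59)),('low',(0,0,0))):print(n,M(ch(*p)))
f=np.array([[23,23,0]])
for n,p in dict(b1=(123,17,74),b2=(147,17,74),b3=(147,-17,74),b4=(123,-17,74),b5=(123,17,44),b6=(123,-17,44),wl=(0,59,26),wr=(0,-59,26),n1l=(30,57,26),n2l=(65,57,26),r=(0,23,6)).items():
  print(n,((proj(M(ch(*p)))[0]-[110,180]+.5)*4-.5))
E
```

```text
cam [ 0.0776 -0.0196  0.8594]
tote [0.4841 0.2797 0.0873] [[-0.050398564570429016, -0.45167482124270464], [0.5035466598380083, -0.3330217216752658], [-0.2200284190960815, 0.024097425962111174], [-0.1538494561513346, 0.6668676793714781]]
mach [0.7284 0.0812 0.0479]
[[ 0.8868 -1.2678]
 [-0.0069 -1.1728]
 [ 0.8117 -2.028 ]
 [-0.2815 -1.5455]
 [ 1.19    1.4546]
 [-0.5993  0.953 ]
 [-1.1809  7.1208]
 [-0.468   7.01  ]]
n1 [0.5546 0.0728 0.051 ]
n4 [0.6454 0.0772 0.1035]
grip4 [0.616  0.0758 0.1546]
low [0.5287 0.0716 0.036 ]
b1 [572.2762 128.4831]
b2 [574.5906  84.5382]
b3 [637.2392  87.0239]
b4 [635.1281 131.04  ]
b5 [577.2826 135.1767]
b6 [638.0721 137.6588]
wl [494.1967 353.5204]
wr [704.415  363.1703]
n1l [500.8191 299.9711]
n2l [504.3773 237.8403]
r [561.6744 355.9334]
```

Run:
```python
from h import *
import cv2
np.set_printoptions(precision=4,suppress=True)
m=[ch(0,59,0),ch(0,-59,0),ch(135,70,27),ch(135,-70,27),ch(147,17,74),ch(147,-17,74),ch(123,17,44),ch(123,-17,44)]
px=crop([(497,358),(705,367),(485,122),(735,130),(577,98),(640,101),(573,139),(634,143)])
q,r=fit(m,px,[.8,0,0]);print('mach',q);print(r*4)
M=lambda p:yaw(q[2])@p+[q[0],q[1],0]
a=cv2.imread('pics/top0.png')
b=cv2.resize(a[190:280,225:305],None,fx=6.5,fy=6.5,interpolation=cv2.INTER_CUBIC)
def line(pts,col):
  p=(proj(np.array([M(ch(*x)) for x in pts]))-[225,190]+.5)*6.5-.5
  cv2.polylines(b,[np.round(p).astype(int)],False,col,1)
for y in(59,-59,55,-55):line([(0,y,0),(0,y,26)]+[z for n in(30,65,100,135) for z in((n-5,y,26),(n-5,y,12),(n+5,y,12),(n+5,y,26))]+[(165,y,26)],(0,0,255))
line([(123,17,74),(147,17,74),(147,-17,74),(123,-17,74),(123,17,74)],(0,255,0));line([(123,17,44),(123,-17,44)],(0,255,0))
line([(135,70,34),(135,-70,34),(135,-70,12),(135,70,12),(135,70,34)],(255,0,255));line([(0,59,0),(0,-59,0)],(0,0,255))
cv2.imwrite('pics/c2.png',b)
```

```text
mach [0.7237 0.0813 0.0482]
[[ 2.0935  2.1229]
 [-0.8638  2.5064]
 [ 1.9347 -1.3324]
 [-1.9529  0.592 ]
 [-3.7707 -6.6835]
 [-3.9212 -7.196 ]
 [ 2.9735  2.911 ]
 [ 2.9522  1.3944]]
```

View pics/c2.png

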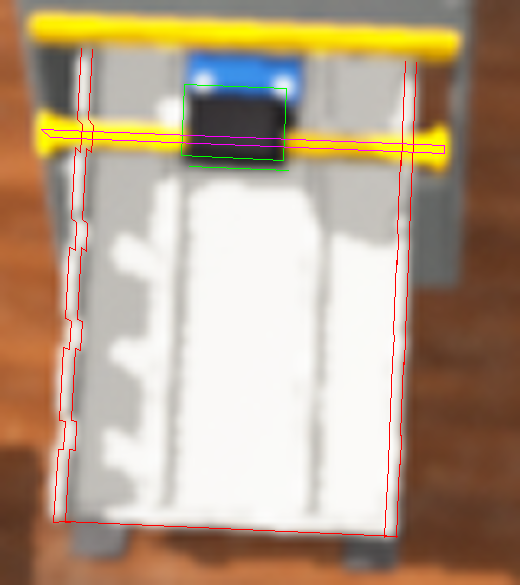

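The overlay fits the chute and gate to about 1 px (2 mm), with the gate block at c2 px (188–297, 92–163). Next I'll plan the approach to the gate.

```bash
cat >> h.py <<'E'
mq=np.array([.7240,.0808,.046]); tq=np.array([.4841,.2797,.0873])
def C(x,y,z): return yaw(mq[2])@ch(x,y,z)+[mq[0],mq[1],0]
Rc=yaw(mq[2])@S; RG=Rc@np.diag([1,-1,-1.])          # tool square to the chute floor
RT=yaw(tq[2])@np.diag([1,-1,-1.])                   # tool straight down, tote yaw
def TT(x,y,z): return yaw(tq[2])@(np.array([x,y,z])/1e3)+[tq[0],tq[1],0]
def plan(wps,claw,s=None):
    """wps: [(pos,R,rows)] -> print rows from the measured pose"""
    from plant import observe
    s=observe(); p=np.array(s['tool_pos']); Q=np.array(s['eef_rot'])
    for P,G,n in wps:
        P=np.array(P); rv=R.from_matrix(Q.T@G).as_rotvec(); dp=(P-p)/n; 
        out=[]
        q=Q
        print(f'-- {n} rows, |dp|/row {1e3*np.linalg.norm(dp):.1f} mm, rot/row {np.degrees(np.linalg.norm(rv))/n:.1f}')
        for i in range(n):
            print('  t',np.round(q.T@dp/.3,3).tolist(),'r',np.round(rv/n/(np.pi/3),3).tolist())
            q=q@R.from_rotvec(rv/n).as_matrix()
            if np.linalg.norm(rv)<1e-3: print('   xall');break
        p,Q=P,G
def state():
    from plant import observe
    s=observe();p=np.array(s['tool_pos']);Q=np.array(s['eef_rot'])
    c=Rc.T@(p-C(0,0,0))*1e3; t=yaw(tq[2]).T@(p-[tq[0],tq[1],0])*1e3
    print('t',s['time'],'chute',c.round(1),'tote',t.round(1),'roterrG',np.degrees(R.from_matrix(Q.T@RG).as_rotvec()).round(2),'T',np.degrees(R.from_matrix(Q.T@RT).as_rotvec()).round(2),'F',np.round(s['force'],1),'w',round(s['grip_width'],3),round(s['gripper_force'],1))
    return s
E
python3 - <<'E'
from h import *
print(C(135,0,67),C(135,0,147))
for x in(.38,.59):print(proj([x,.40,.46]))
Rz=yaw(.1)@np.diag([1,-1,-1.])
plan([((.42,-.40,.30),Rz,8),((.52,-.10,.30),RG,7),(C(135,0,147),RG,5)],1)
E
```

```text
[0.60753676 0.07543891 0.1615237 ] [0.56757907 0.07359956 0.23080573]
[[-17.84751683 187.1998783 ]]
[[52.34070878 88.40747364]]
-- 8 rows, |dp|/row 45.5 mm, rot/row 0.9
  t [0.133, -0.069, -0.025] r [-0.0, 0.0, 0.015]
  t [0.132, -0.071, -0.025] r [-0.0, 0.0, 0.015]
  t [0.131, -0.073, -0.025] r [-0.0, 0.0, 0.015]
  t [0.129, -0.075, -0.025] r [-0.0, 0.0, 0.015]
  t [0.128, -0.077, -0.025] r [-0.0, 0.0, 0.015]
  t [0.127, -0.079, -0.025] r [-0.0, 0.0, 0.015]
  t [0.126, -0.081, -0.026] r [-0.0, 0.0, 0.015]
  t [0.124, -0.083, -0.026] r [-0.0, 0.0, 0.015]
-- 7 rows, |dp|/row 45.2 mm, rot/row 4.3
  t [0.062, -0.137, 0.0] r [-0.002, 0.071, 0.007]
  t [0.06, -0.138, 0.004] r [-0.002, 0.071, 0.007]
  t [0.059, -0.138, 0.008] r [-0.002, 0.071, 0.007]
  t [0.057, -0.139, 0.013] r [-0.002, 0.071, 0.007]
  t [0.055, -0.139, 0.016] r [-0.002, 0.071, 0.007]
  t [0.053, -0.14, 0.02] r [-0.002, 0.071, 0.007]
  t [0.05, -0.14, 0.024] r [-0.002, 0.071, 0.007]
-- 5 rows, |dp|/row 38.6 mm, rot/row 0.0
  t [0.009, -0.114, 0.058] r [0.0, 0.0, 0.0]
   xall
```

Call:
servo_tool:
  motion:
    - {"claw":1,"travel":[0.133,-0.069,-0.025],"delta_rot":[0,0,0.015]}
    - {"claw":1,"travel":[0.132,-0.071,-0.025],"delta_rot":[0,0,0.015]}
    - {"claw":1,"travel":[0.131,-0.073,-0.025],"delta_rot":[0,0,0.015]}
    - {"claw":1,"travel":[0.129,-0.075,-0.025],"delta_rot":[0,0,0.015]}
    - {"claw":1,"travel":[0.128,-0.077,-0.025],"delta_rot":[0,0,0.015]}
    - {"claw":1,"travel":[0.127,-0.079,-0.025],"delta_rot":[0,0,0.015]}
    - {"claw":1,"travel":[0.126,-0.081,-0.026],"delta_rot":[0,0,0.015]}
    - {"claw":1,"travel":[0.124,-0.083,-0.026],"delta_rot":[0,0,0.015]}
    - {"claw":1,"travel":[0.062,-0.137,0],"delta_rot":[-0.002,0.071,0.007]}
    - {"claw":1,"travel":[0.06,-0.138,0.004],"delta_rot":[-0.002,0.071,0.007]}
    - {"claw":1,"travel":[0.059,-0.138,0.008],"delta_rot":[-0.002,0.071,0.007]}
    - {"claw":1,"travel":[0.057,-0.139,0.013],"delta_rot":[-0.002,0.071,0.007]}
    - {"claw":1,"travel":[0.055,-0.139,0.016],"delta_rot":[-0.002,0.071,0.007]}
    - {"claw":1,"travel":[0.053,-0.14,0.02],"delta_rot":[-0.002,0.071,0.007]}
    - {"claw":1,"travel":[0.05,-0.14,0.024],"delta_rot":[-0.002,0.071,0.007]}

```text
time: 1.98
tool_pos: [0.5194, -0.0987, 0.3002]
eef_rot: [[0.865, 0.049, 0.499], [0.043, -0.999, 0.024], [0.499, 0.001, -0.866]]
force: [0.4, -0.0, 0.0]
grip_width: 1.002
gripper_force: 0.0
```

Run:
```python
from h import *
state()
plan([(C(135,0,147),RG,5)],1)
```

```text
t 1.975 chute [ 121.1 -169.9  235.1] tote [   2.1 -380.   300.2] roterrG [-0.04  0.04  0.17] T [  0.62 -29.96  -2.14] F [ 0.4 -0.   0. ] w 1.002 0.0
-- 5 rows, |dp|/row 38.4 mm, rot/row 0.0
  t [0.01, -0.113, 0.059] r [-0.0, 0.0, 0.001]
  t [0.01, -0.113, 0.059] r [-0.0, 0.0, 0.001]
  t [0.009, -0.113, 0.059] r [-0.0, 0.0, 0.001]
  t [0.009, -0.113, 0.059] r [-0.0, 0.0, 0.001]
  t [0.009, -0.113, 0.059] r [-0.0, 0.0, 0.001]
```

Tracking is good. I'll continue to the pregrasp and take a picture.

Call:
servo_tool:
  motion:
    - {"claw":1,"travel":[0.01,-0.113,0.059],"delta_rot":[0,0,0.001]}
    - {"claw":1,"travel":[0.01,-0.113,0.059],"delta_rot":[0,0,0.001]}
    - {"claw":1,"travel":[0.009,-0.113,0.059],"delta_rot":[0,0,0.001]}
    - {"claw":1,"travel":[0.009,-0.113,0.059],"delta_rot":[0,0,0]}
    - {"claw":1,"travel":[0.009,-0.113,0.059],"delta_rot":[0,0,0]}
    - {"claw":1,"travel":[0,0,0.08],"delta_rot":[0,0,0]}
    - {"claw":1,"travel":[0,0,0.05],"delta_rot":[0,0,0]}
    - {"claw":1,"travel":[0,0,0],"delta_rot":[0,0,0]}

```text
time: 2.98
tool_pos: [0.5862, 0.073, 0.1951]
eef_rot: [[0.868, 0.047, 0.494], [0.041, -0.999, 0.024], [0.495, -0.0, -0.869]]
force: [-0.2, 0.2, -0.7]
grip_width: 1.0
gripper_force: 0.0
```

Run:
```python
from h import *
from plant import capture
import cv2
state()
a=capture('top')['pixels'][:,:,::-1];b=capture('side')['pixels'][:,:,::-1]
print(b.std(), proj(C(135,0,59)))
cv2.imwrite('pics/p1.png',cv2.resize(a[130:280,200:340],None,fx=4,fy=4,interpolation=cv2.INTER_CUBIC))
```

```text
t 2.975 chute [133.2  -1.5 106.8] tote [  83.7 -214.8  195.1] roterrG [-0.04  0.33  0.05] T [  0.58 -29.66  -2.25] F [-0.2  0.2 -0.7] w 1.0 0.0
18.446859569793645 [[261.12833206 209.0920679 ]]
```

View pics/p1.png

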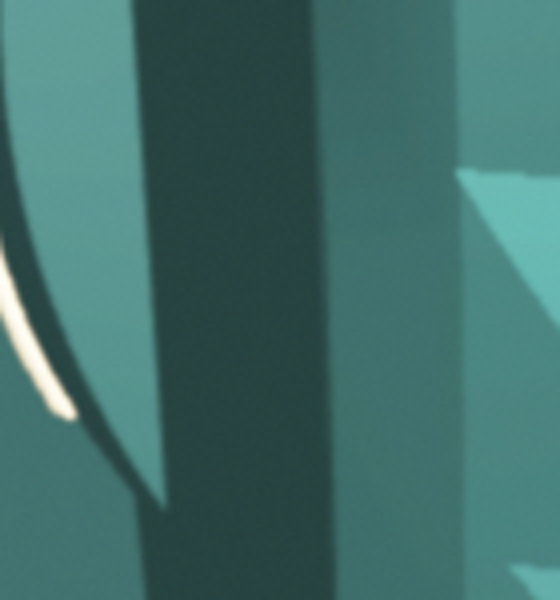

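The arm blocks the top camera here, so I'll go by pose. Now descending and gripping the block.

Call:
servo_tool:
  motion:
    - {"claw":1,"travel":[0.006,-0.004,0.044],"delta_rot":[0,0.005,0]}
    - {"claw":1,"travel":[0,0,0.045],"delta_rot":[0,0,0]}
    - {"claw":1,"travel":[0,0,0.044],"delta_rot":[0,0,0]}
    - {"claw":1,"travel":[0,0,0],"delta_rot":[0,0,0]}
    - {"claw":0.45,"travel":[0,0,0],"delta_rot":[0,0,0]}
    - {"claw":0.45,"travel":[0,0,0],"delta_rot":[0,0,0]}
    - {"claw":0.45,"travel":[0,0,0],"delta_rot":[0,0,0]}

```text
time: 3.95
tool_pos: [0.6083, 0.075, 0.1635]
eef_rot: [[0.864, 0.046, 0.502], [0.04, -0.999, 0.024], [0.503, -0.001, -0.865]]
force: [-0.8, -0.2, -0.1]
grip_width: 0.701
gripper_force: 0.0
```

Run:
```python
from h import *
state()
```

```text
t 3.95 chute [136.7  -0.5  68.3] tote [ 105.9 -214.8  163.5] roterrG [-0.05 -0.17 -0.  ] T [  0.58 -30.17  -2.3 ] F [-0.8 -0.2 -0.1] w 0.701 0.0
```

Call:
servo_tool:
  motion:
    - {"claw":0.45,"travel":[-0.005,0,0.004],"delta_rot":[0,-0.003,0]}
    - {"claw":0.2,"travel":[0,0,0],"delta_rot":[0,0,0]}
    - {"claw":0.2,"travel":[0,0,0],"delta_rot":[0,0,0]}
    - {"claw":0.2,"travel":[0,0,0],"delta_rot":[0,0,0]}
    - {"claw":0.2,"travel":[0,0,0],"delta_rot":[0,0,0]}
    - {"claw":0.2,"travel":[0,0,0],"delta_rot":[0,0,0]}

```text
time: 4.7
tool_pos: [0.6075, 0.0751, 0.1611]
eef_rot: [[0.866, 0.047, 0.499], [0.04, -0.999, 0.024], [0.499, -0.001, -0.867]]
force: [0.2, 0.6, -0.3]
grip_width: 0.365
gripper_force: 30.0
```

Run:
```python
from h import *
state()
```

```text
t 4.7 chute [134.8  -0.3  66.6] tote [ 105.1 -214.6  161.1] roterrG [-0.05  0.06  0.01] T [  0.57 -29.94  -2.29] F [ 0.2  0.6 -0.3] w 0.365 30.0
```

Call:
servo_tool:
  motion:
    - {"claw":0.2,"travel":[0,0,-0.02],"delta_rot":[0,0,0]}
    - {"claw":0.2,"travel":[0,0,-0.02],"delta_rot":[0,0,0]}
    - {"claw":0.2,"travel":[0,0,-0.02],"delta_rot":[0,0,0]}
    - {"claw":0.2,"travel":[0,0,0],"delta_rot":[0,0,0]}
    - {"claw":0.2,"travel":[0,0,0],"delta_rot":[0,0,0]}

```text
time: 5.32
tool_pos: [0.5978, 0.0742, 0.1762]
eef_rot: [[0.866, 0.046, 0.497], [0.04, -0.999, 0.023], [0.498, 0.0, -0.867]]
force: [-2.3, 0.3, -2.8]
grip_width: 0.366
gripper_force: 30.0
```

Run:
```python
from h import *
state()
```

```text
t 5.325 chute [133.9  -0.8  84.5] tote [  95.4 -214.7  176.2] roterrG [-0.    0.14  0.01] T [  0.62 -29.86  -2.31] F [-2.3  0.3 -2.8] w 0.366 30.0
```

Call:
servo_tool:
  motion:
    - {"claw":0.2,"travel":[-0.04,0,0],"delta_rot":[0,0,0]}
    - {"claw":0.2,"travel":[-0.045,0,0],"delta_rot":[0,0,0]}
    - {"claw":0.2,"travel":[-0.045,0,0],"delta_rot":[0,0,0]}
    - {"claw":0.2,"travel":[-0.045,0,0],"delta_rot":[0,0,0]}
    - {"claw":0.2,"travel":[-0.045,0,0],"delta_rot":[0,0,0]}
    - {"claw":0.2,"travel":[-0.045,0,0],"delta_rot":[0,0,0]}
    - {"claw":0.2,"travel":[-0.045,0,0],"delta_rot":[0,0,0]}
    - {"claw":0.2,"travel":[-0.037,-0.002,0],"delta_rot":[0,0.002,0]}
    - {"claw":0.2,"travel":[0,0,0],"delta_rot":[0,0,0]}
    - {"claw":0.2,"travel":[0,0,0],"delta_rot":[0,0,0]}
    - {"claw":0.2,"travel":[0,0,0],"delta_rot":[0,0,0]}

```text
time: 6.7
tool_pos: [0.5127, 0.0705, 0.1404]
eef_rot: [[0.876, 0.048, 0.479], [0.042, -0.999, 0.022], [0.48, 0.001, -0.877]]
force: [-2.4, -0.2, -1.7]
grip_width: 0.368
gripper_force: 30.0
```

Run:
```python
from h import *
state()
```

```text
t 6.7 chute [42.2 -0.5 96.1] tote [  10.3 -210.9  140.4] roterrG [-0.01  1.33  0.11] T [  0.62 -28.67  -2.2 ] F [-2.4 -0.2 -1.7] w 0.368 30.0
```

Run:
```python
from plant import observe
s=observe();import numpy as np
print(np.round(s['joint_positions'],3),np.round(s['joint_velocities'],3),np.round(s['joint_efforts'],1))
```

```text
[-0.135  0.249 -0.14   2.345  1.175  0.149 -2.922] [-0.001  0.002  0.001 -0.001  0.002 -0.002  0.001] [  0.1 -33.   -0.4 -18.9   0.4  -0.6  -0. ]
```

Joints 6 and 7 are at their limits, because this tilt is too steep this close to the base. The block's side faces let me grip at another pitch, so I'll identify the kinematics and choose a feasible tilt.

```bash
cat > k.py <<'E'
from h import *
import itertools
A=[([1.3,.468,-.012,1.603,.006,1.071,-.056],[.14658,-.6327,.23865],[[.974,.226,-.001],[.226,-.974,.002],[0,-.002,-1]])]
def fk(q,sg,L,off):
    ax='zyzyzyz'; Rr=np.eye(3); p=np.array([0,0,L[0]])
    for i,(a,th) in enumerate(zip(ax,q)):
        Rr=Rr@R.from_euler(a,sg[i]*th).as_matrix()
        if i==2:p=p+Rr@[L[4],0,L[1]]
        if i==3:p=p+Rr@[-L[4],0,0]
        if i==4:p=p+Rr@[0,0,L[2]]
        if i==5:p=p+Rr@[L[5],0,0]
    p=p+Rr@[0,0,L[3]]
    return p,Rr@R.from_euler('z',off).as_matrix()
E
python3 - <<'E'
from k import *
from plant import observe
s=observe();A.append((s['joint_positions'],s['tool_pos'],s['eef_rot']))
best=[]
for sg in itertools.product((1,-1),repeat=4):
  g=[sg[0],1,sg[1],1,sg[2],1,sg[3]]
  for off in np.arange(4)*np.pi/2:
    e=sum(np.abs(fk(q,g,[0]*6,off)[1]-np.array(Q)).max() for q,p,Q in A)
    best.append((e,g,off))
best.sort(key=lambda b:b[0])
for b in best[:3]:
    f=lambda L:np.concatenate([fk(q,b[1],np.r_[L,0,0],b[2])[0]-p for q,p,Q in A])
    r=least_squares(f,[.35,.35,.35,.2]);print(b,r.x,(r.fun*1e3).round(2))
E
```

```text
(np.float64(0.0016219321885725287), [-1, 1, -1, 1, -1, 1, -1], np.float64(1.5707963267948966)) [0.25510874 0.5650514  0.44723649 0.3128959 ] [31.76 10.54 -6.63 -3.1  30.16  6.63]
(np.float64(0.29018713505280097), [-1, 1, 1, 1, -1, 1, -1], np.float64(1.5707963267948966)) [-0.00514332  0.6994107   0.40770361  0.19791906] [ 26.74 -17.78 -13.02 -36.34 -92.7   13.02]
(np.float64(0.5373606165751627), [-1, 1, -1, 1, -1, 1, 1], np.float64(1.5707963267948966)) [0.25510874 0.5650514  0.44723649 0.3128959 ] [31.76 10.54 -6.63 -3.1  30.16  6.63]
```

Call:
servo_tool:
  motion:
    - {"claw":0.2,"travel":[0.02,0,0.005],"delta_rot":[0,0.005,0]}
    - {"claw":0.2,"travel":[0.02,0,0.01],"delta_rot":[0,0.008,0]}
    - {"claw":0.2,"travel":[0.02,0,0.01],"delta_rot":[0,0.008,0]}
    - {"claw":0.2,"travel":[0.015,0,0.01],"delta_rot":[0,0,0]}
    - {"claw":0.2,"travel":[0,0,0],"delta_rot":[0,0,0]}

```text
time: 7.32
tool_pos: [0.5404, 0.0719, 0.147]
eef_rot: [[0.865, 0.048, 0.499], [0.042, -0.999, 0.023], [0.5, 0.001, -0.866]]
force: [-5.8, -0.4, 9.7]
grip_width: 0.368
gripper_force: 30.0
```

Run:
```python
from k import *
s=state();print(np.round(s['joint_positions'],3))
A.append(([-0.135,0.249,-0.14,2.345,1.175,0.149,-2.922],[.5127,.0705,.1404],None))
A.append((s['joint_positions'],s['tool_pos'],s['eef_rot']))
g=[-1,1,-1,1,-1,1,-1]
import json;json.dump([(list(map(float,q)),list(map(float,p))) for q,p,_ in A],open('A.json','w'))
def f(L):
    o=[]
    for q,p,_ in A:
        x=fk(q,g,np.r_[L[:4],0,0],np.pi/2)[0]+R.from_euler('z',-q[0]).as_matrix()@[0,L[4],0]
        o.append(x-p)
    return np.concatenate(o)
r=least_squares(f,[.35,.35,.35,.2,0]);print(r.x,(r.fun*1e3).round(2))
```

```text
t 7.325 chute [69.5 -0.4 88. ] tote [  38.  -211.9  147. ] roterrG [-0.02  0.03  0.13] T [  0.64 -29.96  -2.18] F [-5.8 -0.4  9.7] w 0.368 30.0
[-0.12   0.273 -0.145  2.297  1.174  0.152 -2.905]
[ 0.30777009  0.52026918  0.4721711   0.30693492 -0.03332063] [ 0.39  0.09  0.07  0.11 -0.11  0.03 -0.07 -0.28 -0.1 ]
```

Run:
```python
from plant import capture
import cv2,numpy as np
a=capture('top')['pixels'][:,:,::-1];b=capture('side')['pixels'][:,:,::-1]
print(b.std())
cv2.imwrite('pics/p2.png',np.hstack([cv2.resize(a,(400,300)),cv2.resize(b,(400,300))]))
```

```text
18.44522599697558
```

View pics/p2.png

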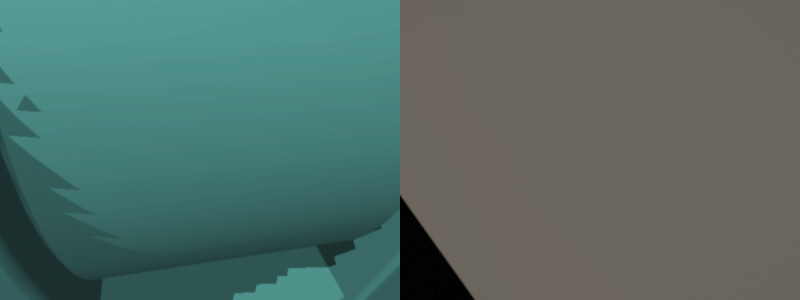

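Run:
```python
from h import *
s=state();F=Rc.T@np.array(s['force']);M=Rc.T@np.array(s['torque'])
print('chute F',F.round(2),'M',M.round(3),np.round(s['joint_velocities'],3),np.round(s['joint_positions'],4),np.round(s['joint_efforts'],2))
```

```text
t 7.425 chute [69.4 -0.4 88. ] tote [  37.9 -211.9  147. ] roterrG [-0.02  0.03  0.13] T [  0.63 -29.96  -2.18] F [-5.6 -1.2  9.3] w 0.365 30.0
chute F [-0.22 -0.93 10.84] M [-0.115  0.716 -0.014] [-0.002  0.001  0.001  0.001 -0.001  0.001  0.001] [-0.1203  0.2726 -0.1446  2.2971  1.1738  0.1514 -2.9047] [-8.000e-02 -2.907e+01 -5.400e-01 -1.718e+01  2.700e-01 -7.200e-01
 -1.000e-02]
```

Call:
servo_tool:
  motion:
    - {"claw":0.2,"travel":[0,0,-0.003],"delta_rot":[0,0,0]}

```text
time: 7.55
tool_pos: [0.5394, 0.0719, 0.147]
eef_rot: [[0.866, 0.048, 0.498], [0.042, -0.999, 0.023], [0.498, 0.001, -0.867]]
force: [-2.2, -0.9, -1.2]
grip_width: 0.366
gripper_force: 30.0
```

```bash
cat >> h.py <<'E'
def FM():
    s=state();print('chute F',(Rc.T@np.array(s['force'])).round(2),'M',(Rc.T@np.array(s['torque'])).round(3),'q',np.round(s['joint_positions'],3).tolist())
E
python3 -c "
from h import *
FM()"
```

```text
t 7.55 chute [68.7 -0.4 88.5] tote [  37.  -211.8  147. ] roterrG [-0.03  0.12  0.14] T [  0.62 -29.88  -2.17] F [-2.2 -0.9 -1.2] w 0.366 30.0
chute F [-2.55 -0.81  0.04] M [ 0.096  1.036 -0.014] q [-0.116, 0.272, -0.15, 2.298, 1.165, 0.153, -2.896]
```

The boxes are still pressing on the gate (Fx about -2.5 N), so they are still held. I'll check with the fitted model what is reachable for seating at notch 2, and at which tilt I can reach notch 1.

```bash
cat >> k.py <<'E'
g=[-1,1,-1,1,-1,1,-1]
LL=np.array([.30777,.52027,.47217,.30693,0,0]); LY=-.03332
LO=np.array([-2.53,-.31,-1.57,.28,-1.29,.15,-2.92]);HI=np.array([2.53,2.02,1.55,2.44,4.43,1.84,2.92])
def FK(q):
    p,Q=fk(q,g,LL,np.pi/2); return p+R.from_euler('z',-q[0]).as_matrix()@[0,LY,0],Q
def IK(p,Q,q0,m=.02):
    f=lambda q:np.r_[(FK(q)[0]-p)*1e3,R.from_matrix(FK(q)[1].T@Q).as_rotvec()*200,.02*(q-q0)]
    r=least_squares(f,np.clip(q0,LO+m,HI-m),bounds=(LO+m-1e-6,HI-m+1e-6));return r.x,np.abs(r.fun[:3]).max(),np.degrees(np.abs(r.fun[3:6]).max()/200)
def tilt(d): return yaw(mq[2])@R.from_euler('y',-d,degrees=True).as_matrix()@np.diag([1,-1,-1.])
def grasp_tcp(x,z,d,back=6):  # TCP so the grasp point is at chute (x,0,z) with tool tilt d
    return C(x,0,z)-tilt(d)[:,2]*back/1e3
E
python3 - <<'E'
from k import *
from plant import observe
q=np.array(observe()['joint_positions'])
p=observe();print('model err mm',(FK(q)[0]-p['tool_pos'])*1e3)
np.set_printoptions(precision=2,suppress=True)
seeds={'cur':q,'nom':np.array([-.15,.3,0,2.2,.0,.4,-1.75]),'half':np.array([-.15,.3,0,2.2,0,.4,1.35]),'flip':np.array([-.15,.3,0,2.2,3.1,.4,1.35]),'flip2':np.array([-.15,.3,0,2.2,3.1,.4,-1.75])}
for x,z in((65,79),(65,61),(30,79),(30,61),(91,25),(91,60),(91,90)):
  for d in(30,25,20,15,10):
    o=[]
    for n,s in seeds.items():
      Q=tilt(d)
      if n in('half','flip'):Q=Q@np.diag([-1,-1,1.])
      r=IK(grasp_tcp(x,z,d),Q,s); o.append(f'{n}:{r[1]:.1f}/{r[2]:.1f}')
    print(x,z,d,' '.join(o), 'j6',round(IK(grasp_tcp(x,z,d),tilt(d),seeds['nom'])[0][5],2))
E
```

```text
model err mm [-0.09250597 -0.27719727 -0.08888235]
65 79 30 cur:0.8/0.7 nom:0.8/0.7 half:0.0/0.0 flip:0.0/0.0 flip2:0.8/0.7 j6 0.17
65 79 25 cur:0.0/0.0 nom:0.0/0.0 half:0.0/0.0 flip:0.0/0.0 flip2:0.0/0.0 j6 0.18
65 79 20 cur:0.0/0.0 nom:0.0/0.0 half:0.0/0.0 flip:0.0/0.0 flip2:0.0/0.0 j6 0.31
65 79 15 cur:0.0/0.0 nom:0.0/0.0 half:0.0/0.0 flip:0.0/0.0 flip2:0.0/0.0 j6 0.44
65 79 10 cur:0.0/0.0 nom:0.0/0.0 half:0.0/0.0 flip:0.0/0.0 flip2:0.0/0.0 j6 0.56
65 61 30 cur:2.0/1.8 nom:2.0/1.8 half:0.0/0.0 flip:0.0/0.0 flip2:2.0/1.8 j6 0.17
65 61 25 cur:0.0/0.0 nom:0.0/0.0 half:0.0/0.0 flip:0.0/0.0 flip2:0.0/0.0 j6 0.17
65 61 20 cur:0.0/0.0 nom:0.0/0.0 half:0.0/0.0 flip:0.0/0.0 flip2:0.0/0.0 j6 0.28
65 61 15 cur:0.0/0.0 nom:0.0/0.0 half:0.0/0.0 flip:0.0/0.0 flip2:0.0/0.0 j6 0.41
65 61 10 cur:0.0/0.0 nom:0.0/0.0 half:0.0/0.0 flip:0.0/0.0 flip2:0.0/0.0 j6 0.53
30 79 30 cur:3.7/3.0 nom:3.7/3.0 half:0.0/0.0 flip:0.0/0.0 flip2:3.7/3.0 j6 0.17
30 79 25 cur:0.0/0.0 nom:0.0/0.0 half:0.0/0.0 flip:0.0/0.0 flip2:0.0/0.0 j6 0.17
30 79 20 cur:0.0/0.0 nom:0.0/0.0 half:0.0/0.0 flip:0.0/0.0 flip2:0.0/0.0 j6 0
[... 1083 characters left out ...]
0/0.0 half:0.0/0.0 flip:0.0/0.0 flip2:0.0/0.0 j6 0.19
91 60 20 cur:0.0/0.0 nom:0.0/0.0 half:0.0/0.0 flip:0.0/0.0 flip2:0.0/0.0 j6 0.33
91 60 15 cur:0.0/0.0 nom:0.0/0.0 half:0.0/0.0 flip:0.0/0.0 flip2:0.0/0.0 j6 0.45
91 60 10 cur:0.0/0.0 nom:0.0/0.0 half:0.0/0.0 flip:0.0/0.0 flip2:0.0/0.0 j6 0.58
91 90 30 cur:0.0/0.0 nom:0.0/0.0 half:0.0/0.0 flip:0.0/0.0 flip2:0.0/0.0 j6 0.17
91 90 25 cur:0.0/0.0 nom:0.0/0.0 half:0.0/0.0 flip:0.0/0.0 flip2:0.0/0.0 j6 0.25
91 90 20 cur:0.0/0.0 nom:0.0/0.0 half:0.0/0.0 flip:0.0/0.0 flip2:0.0/0.0 j6 0.38
91 90 15 cur:0.0/0.0 nom:0.0/0.0 half:0.0/0.0 flip:0.0/0.0 flip2:0.0/0.0 j6 0.5
91 90 10 cur:0.0/0.0 nom:0.0/0.0 half:0.0/0.0 flip:0.0/0.0 flip2:0.0/0.0 j6 0.62
```

Call:
servo_tool:
  motion:
    - {"claw":0.2,"travel":[-0.004,0,0],"delta_rot":[0,-0.033,0]}
    - {"claw":0.2,"travel":[0,0,0.01],"delta_rot":[0,0,0]}
    - {"claw":0.2,"travel":[0,0,0],"delta_rot":[0,0,0]}

```text
time: 7.92
tool_pos: [0.5403, 0.0722, 0.1444]
eef_rot: [[0.882, 0.048, 0.469], [0.043, -0.999, 0.023], [0.47, -0.0, -0.883]]
force: [-4.6, -0.7, 11.4]
grip_width: 0.367
gripper_force: 30.0
```

```bash
python3 -c "
from h import *
FM()"
```

```text
t 7.925 chute [68.2 -0.1 85.8] tote [  37.9 -211.6  144.4] roterrG [-0.07  1.97  0.11] T [  0.54 -28.02  -2.19] F [-4.6 -0.7 11.4] w 0.367 30.0
chute F [ 1.65 -0.47 12.19] M [ 0.077  0.504 -0.052] q [-0.019, 0.289, -0.254, 2.27, 0.997, 0.195, -2.715]
```

Call:
servo_tool:
  motion:
    - {"claw":0.2,"travel":[-0.005,0,-0.002],"delta_rot":[0,0,0]}
    - {"claw":0.2,"travel":[-0.005,0,0],"delta_rot":[0,0,0]}

```text
time: 8.18
tool_pos: [0.5359, 0.0716, 0.1421]
eef_rot: [[0.883, 0.048, 0.466], [0.043, -0.999, 0.022], [0.467, 0.001, -0.884]]
force: [-3.5, -0.2, 5.4]
grip_width: 0.368
gripper_force: 30.0
```

```bash
python3 -c "
from h import *
FM()"
```

```text
t 8.175 chute [63.2 -0.5 86. ] tote [  33.5 -211.8  142.1] roterrG [-0.01  2.17  0.14] T [  0.6  -27.82  -2.18] F [-3.5 -0.2  5.4] w 0.368 30.0
chute F [-0.29 -0.05  6.45] M [-0.009  0.627 -0.039] q [-0.027, 0.287, -0.246, 2.279, 1.01, 0.192, -2.731]
```

Call:
servo_tool:
  motion:
    - {"claw":0.2,"travel":[-0.005,0,0],"delta_rot":[0,0,0]}
    - {"claw":0.2,"travel":[-0.005,0,0],"delta_rot":[0,0,0]}

```text
time: 8.43
tool_pos: [0.5325, 0.0715, 0.1401]
eef_rot: [[0.884, 0.048, 0.465], [0.043, -0.999, 0.022], [0.465, 0.001, -0.885]]
force: [-2.6, -0.2, 5.0]
grip_width: 0.367
gripper_force: 30.0
```

```bash
python3 -c "
from h import *
FM()"
```

```text
t 8.425 chute [59.2 -0.5 86. ] tote [  30.  -211.7  140.1] roterrG [-0.01  2.26  0.16] T [  0.6  -27.73  -2.17] F [-2.6 -0.2  5. ] w 0.367 30.0
chute F [ 0.26 -0.1   5.58] M [ 0.011  0.727 -0.029] q [-0.035, 0.286, -0.239, 2.287, 1.028, 0.187, -2.752]
```

Call:
servo_tool:
  motion:
    - {"claw":0.2,"travel":[-0.005,0,0.001],"delta_rot":[0,0,0]}
    - {"claw":0.2,"travel":[-0.005,0,0.001],"delta_rot":[0,0,0]}

```text
time: 8.68
tool_pos: [0.5305, 0.0715, 0.1387]
eef_rot: [[0.883, 0.049, 0.466], [0.043, -0.999, 0.022], [0.466, 0.001, -0.885]]
force: [-4.8, 0.4, 10.7]
grip_width: 0.367
gripper_force: 30.0
```

```bash
python3 -c "
from h import *
FM()"
```

```text
t 8.675 chute [56.8 -0.4 85.8] tote [  28.1 -211.5  138.7] roterrG [-0.02  2.2   0.16] T [  0.6  -27.8   -2.16] F [-4.8  0.4 10.7] w 0.367 30.0
chute F [ 1.23  0.59 11.63] M [0.007 0.526 0.007] q [-0.045, 0.286, -0.229, 2.293, 1.055, 0.182, -2.781]
```

Call:
servo_tool:
  motion:
    - {"claw":0.2,"travel":[-0.005,0,0.001],"delta_rot":[0,0,0]}
    - {"claw":0.2,"travel":[-0.005,0,0.001],"delta_rot":[0,0,0]}

```text
time: 8.93
tool_pos: [0.5287, 0.0715, 0.1375]
eef_rot: [[0.883, 0.049, 0.467], [0.043, -0.999, 0.022], [0.468, 0.001, -0.884]]
force: [-6.5, -0.0, 16.7]
grip_width: 0.37
gripper_force: 30.0
```

```bash
python3 -c "
from h import *
FM()"
```

```text
t 8.925 chute [54.7 -0.3 85.6] tote [  26.3 -211.3  137.5] roterrG [-0.04  2.11  0.16] T [  0.58 -27.89  -2.15] F [-6.5 -0.  16.7] w 0.37 30.0
chute F [ 2.73  0.28 17.67] M [-0.057  0.331 -0.036] q [-0.054, 0.285, -0.22, 2.299, 1.084, 0.177, -2.812]
```

The force pattern is a slick fixed surface (mu about 0.27) plus a steady push of about 2 N from the boxes. So the gate is riding on the wall tops, slightly shifted in the grip, with the boxes behind it. I'll keep sliding to find the notch.

Call:
servo_tool:
  motion:
    - {"claw":0.2,"travel":[-0.005,0,-0.002],"delta_rot":[0,0,0]}
    - {"claw":0.2,"travel":[-0.006,0,0],"delta_rot":[0,0,0]}

```text
time: 9.18
tool_pos: [0.5246, 0.0711, 0.1354]
eef_rot: [[0.884, 0.048, 0.465], [0.043, -0.999, 0.022], [0.466, 0.001, -0.885]]
force: [-3.8, -0.7, 7.1]
grip_width: 0.367
gripper_force: 30.0
```

```bash
python3 -c "
from h import *
FM()"
```

```text
t 9.175 chute [50.  -0.5 85.9] tote [  22.2 -211.3  135.4] roterrG [-0.02  2.24  0.15] T [  0.6  -27.75  -2.16] F [-3.8 -0.7  7.1] w 0.367 30.0
chute F [ 0.18 -0.51  8.05] M [0.074 0.676 0.009] q [-0.062, 0.283, -0.212, 2.308, 1.105, 0.173, -2.835]
```

Call:
servo_tool:
  motion:
    - {"claw":0.2,"travel":[-0.006,0,0],"delta_rot":[0,0,0]}
    - {"claw":0.2,"travel":[-0.006,0,0],"delta_rot":[0,0,0]}

```text
time: 9.43
tool_pos: [0.5213, 0.0709, 0.1336]
eef_rot: [[0.884, 0.048, 0.465], [0.043, -0.999, 0.022], [0.465, 0.001, -0.885]]
force: [-3.0, -0.1, 6.1]
grip_width: 0.369
gripper_force: 30.0
```

```bash
python3 -c "
from h import *
FM()"
```

```text
t 9.425 chute [46.3 -0.6 86. ] tote [  18.9 -211.3  133.6] roterrG [-0.01  2.26  0.15] T [  0.6  -27.73  -2.17] F [-3.  -0.1  6.1] w 0.369 30.0
chute F [ 0.45 -0.    6.83] M [ 0.021  0.652 -0.023] q [-0.076, 0.282, -0.199, 2.317, 1.134, 0.167, -2.867]
```

Call:
servo_tool:
  motion:
    - {"claw":0.2,"travel":[-0.004,0,0],"delta_rot":[0,-0.015,0]}
    - {"claw":0.2,"travel":[-0.005,0,0],"delta_rot":[0,-0.01,0]}

```text
time: 9.68
tool_pos: [0.5185, 0.0707, 0.1318]
eef_rot: [[0.897, 0.048, 0.44], [0.044, -0.999, 0.02], [0.441, 0.001, -0.898]]
force: [-1.5, -1.0, 1.0]
grip_width: 0.372
gripper_force: 30.0
```

```bash
python3 -c "
from h import *
FM()"
```

```text
t 9.675 chute [42.9 -0.7 85.8] tote [  16.  -211.2  131.8] roterrG [0.   3.86 0.15] T [  0.58 -26.14  -2.18] F [-1.5 -1.   1. ] w 0.372 30.0
chute F [-0.87 -0.89  1.66] M [-0.027  0.821  0.007] q [0.003, 0.292, -0.284, 2.301, 1.008, 0.202, -2.733]
```

Call:
servo_tool:
  motion:
    - {"claw":0.2,"travel":[-0.005,0,0],"delta_rot":[0,-0.01,0]}
    - {"claw":0.2,"travel":[-0.005,0,0],"delta_rot":[0,-0.008,0]}

```text
time: 9.93
tool_pos: [0.5156, 0.0702, 0.1302]
eef_rot: [[0.905, 0.048, 0.423], [0.044, -0.999, 0.019], [0.423, 0.002, -0.906]]
force: [-0.9, -0.9, -2.1]
grip_width: 0.367
gripper_force: 30.0
```

```bash
python3 -c "
from h import *
FM()"
```

```text
t 9.925 chute [39.5 -1.  85.9] tote [  13.1 -211.4  130.2] roterrG [0.03 4.98 0.14] T [  0.58 -25.02  -2.2 ] F [-0.9 -0.9 -2.1] w 0.367 30.0
chute F [-1.85 -0.9  -1.4 ] M [-0.008  0.789 -0.021] q [0.047, 0.298, -0.332, 2.293, 0.945, 0.226, -2.666]
```

Call:
servo_tool:
  motion:
    - {"claw":0.2,"travel":[0,0,0.007],"delta_rot":[0,0,0]}
    - {"claw":0.2,"travel":[0,0,0],"delta_rot":[0,0,0]}

```text
time: 10.18
tool_pos: [0.5172, 0.0704, 0.1293]
eef_rot: [[0.904, 0.048, 0.425], [0.044, -0.999, 0.019], [0.425, 0.002, -0.905]]
force: [-4.4, -0.4, 5.8]
grip_width: 0.369
gripper_force: 30.0
```

```bash
python3 -c "
from h import *
FM()"
```

```text
t 10.175 chute [40.6 -0.9 84.3] tote [  14.8 -211.4  129.3] roterrG [0.04 4.83 0.15] T [  0.59 -25.17  -2.19] F [-4.4 -0.4  5.8] w 0.369 30.0
chute F [-0.89 -0.19  7.22] M [-0.176  0.912 -0.004] q [0.038, 0.301, -0.322, 2.292, 0.96, 0.221, -2.681]
```

Call:
servo_tool:
  motion:
    - {"claw":0.2,"travel":[-0.005,0,0],"delta_rot":[0,0,0]}
    - {"claw":0.2,"travel":[-0.005,0,0],"delta_rot":[0,0,0]}

```text
time: 10.42
tool_pos: [0.5146, 0.0705, 0.128]
eef_rot: [[0.904, 0.048, 0.425], [0.044, -0.999, 0.019], [0.425, 0.001, -0.905]]
force: [-2.7, -0.0, 3.0]
grip_width: 0.366
gripper_force: 30.0
```

```bash
python3 -c "
from h import *
FM()"
```

```text
t 10.425 chute [37.6 -0.6 84.5] tote [  12.1 -211.1  128. ] roterrG [0.   4.82 0.16] T [  0.56 -25.17  -2.17] F [-2.7 -0.   3. ] w 0.366 30.0
chute F [-0.86  0.08  3.97] M [-0.012  0.732 -0.022] q [0.029, 0.299, -0.313, 2.299, 0.974, 0.216, -2.697]
```

Call:
servo_tool:
  motion:
    - {"claw":0.2,"travel":[-0.005,0,0],"delta_rot":[0,0,0]}
    - {"claw":0.2,"travel":[-0.005,0,0],"delta_rot":[0,0,0]}

```text
time: 10.68
tool_pos: [0.5115, 0.0703, 0.1263]
eef_rot: [[0.904, 0.048, 0.424], [0.044, -0.999, 0.019], [0.424, 0.001, -0.905]]
force: [-2.8, -0.1, 1.0]
grip_width: 0.366
gripper_force: 30.0
```

```bash
python3 -c "
from h import *
FM()"
```

```text
t 10.675 chute [34.1 -0.7 84.6] tote [   9.  -210.9  126.3] roterrG [0.   4.88 0.16] T [  0.56 -25.11  -2.18] F [-2.8 -0.1  1. ] w 0.366 30.0
chute F [-1.93  0.04  2.26] M [-0.021  0.691 -0.05 ] q [0.02, 0.298, -0.305, 2.306, 0.989, 0.211, -2.715]
```

Call:
servo_tool:
  motion:
    - {"claw":0.2,"travel":[-0.003,0,0.006],"delta_rot":[0,0,0]}
    - {"claw":0.2,"travel":[0,0,0],"delta_rot":[0,0,0]}

```text
time: 10.92
tool_pos: [0.5123, 0.0705, 0.1254]
eef_rot: [[0.903, 0.049, 0.426], [0.045, -0.999, 0.019], [0.427, 0.001, -0.904]]
force: [-6.0, -0.6, 11.4]
grip_width: 0.365
gripper_force: 30.0
```

```bash
python3 -c "
from h import *
FM()"
```

```text
t 10.925 chute [34.4 -0.6 83.4] tote [   9.9 -210.9  125.4] roterrG [0.01 4.74 0.17] T [  0.57 -25.25  -2.16] F [-6.  -0.6 11.4] w 0.365 30.0
chute F [ 0.44 -0.34 12.9 ] M [-0.059  0.676  0.047] q [0.01, 0.3, -0.294, 2.307, 1.006, 0.206, -2.733]
```

Call:
servo_tool:
  motion:
    - {"claw":0.2,"travel":[-0.005,0,0],"delta_rot":[0,0,0]}
    - {"claw":0.2,"travel":[-0.005,0,0],"delta_rot":[0,0,0]}

```text
time: 11.18
tool_pos: [0.51, 0.0706, 0.1243]
eef_rot: [[0.903, 0.049, 0.427], [0.044, -0.999, 0.02], [0.427, 0.001, -0.904]]
force: [-2.9, -0.1, 8.7]
grip_width: 0.368
gripper_force: 30.0
```

```bash
python3 -c "
from h import *
FM()"
```

```text
t 11.175 chute [31.8 -0.4 83.6] tote [   7.6 -210.6  124.3] roterrG [-0.04  4.71  0.16] T [  0.53 -25.29  -2.16] F [-2.9 -0.1  8.7] w 0.368 30.0
chute F [1.87 0.   8.96] M [-0.022  0.375 -0.008] q [0.002, 0.298, -0.286, 2.313, 1.024, 0.2, -2.753]
```

Call:
servo_tool:
  motion:
    - {"claw":0.2,"travel":[0.002,0,-0.009],"delta_rot":[0,0,0]}
    - {"claw":0.2,"travel":[0,0,0],"delta_rot":[0,0,0]}

```text
time: 11.42
tool_pos: [0.5083, 0.0701, 0.1258]
eef_rot: [[0.904, 0.048, 0.424], [0.044, -0.999, 0.019], [0.425, 0.001, -0.905]]
force: [0.3, -0.4, -1.7]
grip_width: 0.371
gripper_force: 30.0
```

```bash
python3 -c "
from h import *
FM()"
```

```text
t 11.425 chute [31.1 -0.8 85.7] tote [   5.8 -210.9  125.8] roterrG [-0.    4.88  0.14] T [  0.55 -25.12  -2.19] F [ 0.3 -0.4 -1.7] w 0.371 30.0
chute F [-0.63 -0.44 -1.63] M [0.022 0.566 0.018] q [0.017, 0.294, -0.302, 2.313, 1.002, 0.208, -2.73]
```

Call:
servo_tool:
  motion:
    - {"claw":0.2,"travel":[-0.03,0,-0.17],"delta_rot":[0,0,0]}
    - {"claw":0.2,"travel":[0,0.12,-0.12],"delta_rot":[0,0,0]}
    - {"claw":0.2,"travel":[0,0.18,0],"delta_rot":[0,0,0]}
    - {"claw":0.2,"travel":[0,0.18,0],"delta_rot":[0,0,0]}
    - {"claw":0.2,"travel":[0,0.18,0],"delta_rot":[0,0,0]}
    - {"claw":0.2,"travel":[0,0.18,0],"delta_rot":[0,0,0]}
    - {"claw":0.2,"travel":[0,0.18,0],"delta_rot":[0,0,0]}

```text
time: 12.3
tool_pos: [0.4839, -0.2173, 0.1868]
eef_rot: [[0.905, 0.044, 0.422], [0.04, -0.999, 0.018], [0.423, 0.001, -0.906]]
force: [1.1, -0.3, -2.3]
grip_width: 0.367
gripper_force: 30.0
```

Run:
```python
from h import *
from plant import capture
import cv2
FM()
a=capture('top')['pixels'][:,:,::-1]
cv2.imwrite('pics/f3.png',a)
cv2.imwrite('pics/p3.png',cv2.resize(a[130:400,130:490],None,fx=2.2,fy=2.2,interpolation=cv2.INTER_CUBIC))
```

```text
t 12.3 chute [  29.  -286.7  157.3] tote [ -43.5 -495.1  186.8] roterrG [ 0.11  4.99 -0.1 ] T [  0.6  -25.01  -2.45] F [ 1.1 -0.3 -2.3] w 0.367 30.0
chute F [-0.2  -0.37 -2.51] M [ 0.078  0.469 -0.022] q [1.197, 0.312, -0.807, 2.173, 0.056, 0.36, -1.117]
```

View pics/p3.png

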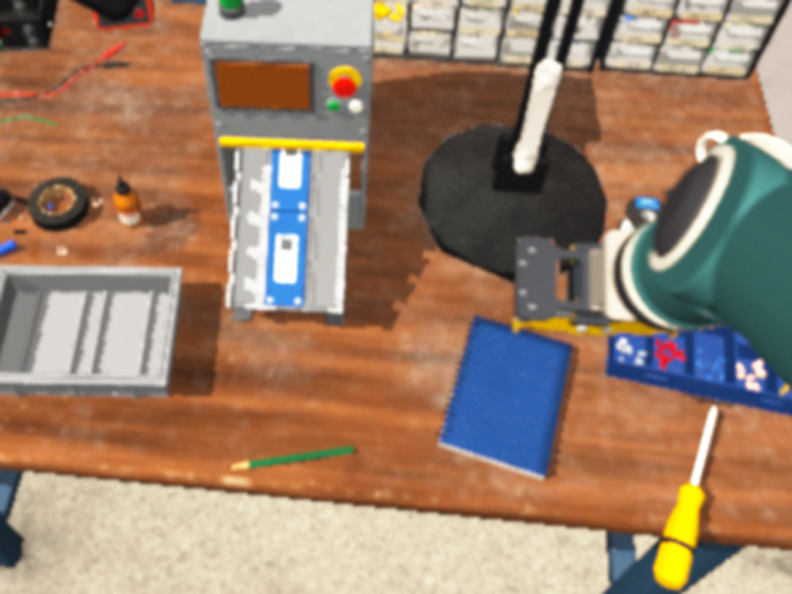

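Both boxes are lying on the chute, contiguous. Box 1's front lid edge is near the low end (crop px (285,303)) and nothing has fallen. The gate is rotated in the grip, with the yellow plate visible on the robot side of the fingers at (575,325). Next I'll check whether the boxes are moving and measure them.

Run:
```python
from h import *
from plant import capture
import cv2
a0=cv2.imread('pics/f3.png');a=capture('top')['pixels'][:,:,::-1]
d=np.abs(a0.astype(int)-a)[190:275,230:300].max();print('diff',d)
def blow(x0,y0,x1,y1,s): return cv2.resize(a[y0:y1,x0:x1],None,fx=s,fy=s,interpolation=cv2.INTER_CUBIC)
A=blow(228,192,298,282,6.5)
for f in(0,10,20,30):   # predicted lid front edge at chute x=f
    p=(proj(np.array([C(f,20,36),C(f,-20,36)]))-[228,192]+.5)*6.5-.5
    cv2.line(A,*[tuple(map(int,q)) for q in p],(0,0,255),1)
B=blow(355,225,445,295,3.8)
h=max(A.shape[0],B.shape[0]);o=np.zeros((h,A.shape[1]+B.shape[1],3),np.uint8);o[:A.shape[0],:A.shape[1]]=A;o[:B.shape[0],A.shape[1]:]=B
print(o.shape);cv2.imwrite('pics/p4.png',o)
```

```text
diff 6
(585, 797, 3)
```

View pics/p4.png

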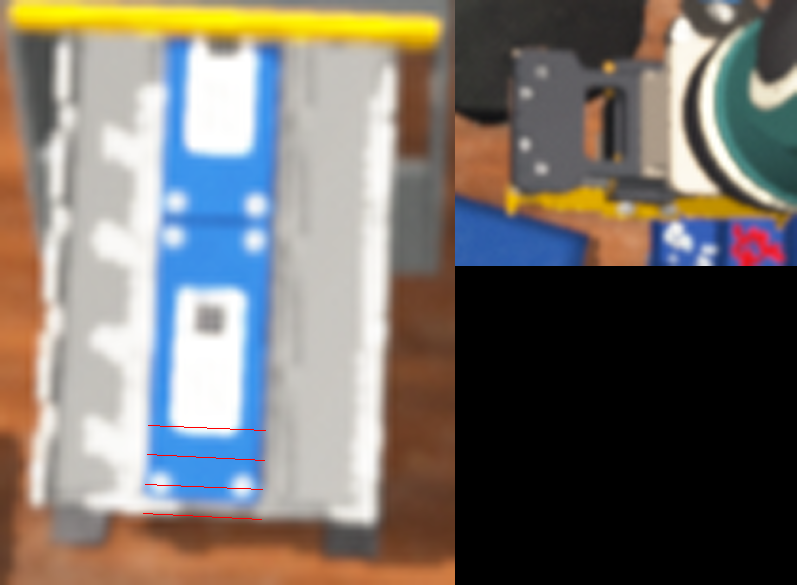

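Run:
```python
from h import *
from plant import observe
s=observe();p=np.array(s['tool_pos']);Q=np.array(s['eef_rot'])
for th in(0,15,30,45,60,75,90):
    # gate frame in tool: rotate about tool y; gate up-axis = -tool z at th=0; positive th swings bottom toward -x(tool)
    c,sn=np.cos(np.radians(th)),np.sin(np.radians(th))
    o=[]
    for dz,dx in((27,0),(58,0),(50,13),(-13,0)):
        loc=np.array([-dz*sn+dx*c,0,dz*c+dx*sn+6])/1e3
        o.append([proj(p+Q@(loc+[0,y,0]))[0].round(1).tolist() for y in(.07,-.07)])
    print(th,o)
```

```text
0 [[[439.7, 267.8], [367.8, 263.7]], [[434.3, 268.9], [365.0, 265.0]], [[435.5, 262.2], [365.8, 258.2]], [[447.3, 266.2], [371.7, 261.9]]]
15 [[[439.9, 271.4], [367.8, 267.2]], [[434.7, 276.3], [365.1, 272.3]], [[435.3, 268.9], [365.6, 264.9]], [[447.2, 264.4], [371.6, 260.1]]]
30 [[[440.5, 274.6], [368.0, 270.4]], [[435.9, 283.2], [365.5, 279.0]], [[435.8, 275.5], [365.6, 271.4]], [[446.9, 262.8], [371.5, 258.5]]]
45 [[[441.3, 277.4], [368.4, 273.2]], [[437.6, 289.2], [366.2, 284.9]], [[436.8, 281.7], [366.0, 277.5]], [[446.4, 261.5], [371.3, 257.2]]]
60 [[[442.4, 279.5], [368.9, 275.2]], [[439.8, 293.9], [367.2, 289.5]], [[438.4, 287.0], [366.7, 282.7]], [[445.9, 260.5], [371.1, 256.3]]]
75 [[[443.7, 280.8], [369.5, 276.4]], [[442.5, 296.9], [368.5, 292.4]], [[440.4, 291.1], [367.6, 286.7]], [[445.2, 260.0], [370.8, 255.8]]]
90 [[[445.1, 281.2], [370.2, 276.7]], [[445.5, 297.9], [369.9, 293.3]], [[442.8, 293.7], [368.7, 289.2]], [[444.6, 259.9], [370.5, 255.7]]]
```

Box 1's front is at chute x ≈ 5 and both boxes are stationary against the chute's end, so they are safe. The gate has swung about 33° in the grip. My plan is to turn it back to about 8° by pressing its lower edge against the inside of the fixed tote's near wall. Then, with the tool at 22° (well inside the joint ranges), I'll push the boxes up and seat the gate at notch 1.

Run:
```python
from k import *
from plant import observe
np.set_printoptions(precision=2,suppress=True)
nom=np.array([-.15,.3,0,2.2,.0,.4,-1.75]);q=np.array(observe()['joint_positions'])
for x,r in((-30,20),(-30,60),(0,18),(30,18),(30,0)):
    a=IK(grasp_tcp(x,60.6+r,22),tilt(22),nom);print(x,r,grasp_tcp(x,60.6+r,22).round(3),a[0],a[1].round(2))
for X in((-8,0,82),(-46,0,82),(-8,0,150)):
    a=IK(TT(*X),RT,nom);print(X,TT(*X),a[0],a[1].round(2))
plan([((.44,-.02,.25),tilt(12),5),(TT(-8,0,150),RT,6)],.2)
```

```text
-30 20 [0.46 0.07 0.1 ] [-0.07  0.3  -0.23  2.41  1.13  0.17 -2.9 ] 0.06
-30 60 [0.44 0.07 0.13] [ 0.05  0.19 -0.36  2.42  0.77  0.23 -2.54] 0.0
0 18 [0.48 0.07 0.11] [-0.17  0.29 -0.1   2.35  0.7   0.17 -2.46] 0.0
30 18 [0.51 0.07 0.12] [-0.4   0.28  0.18  2.3   0.14  0.19 -1.9 ] 0.0
30 0 [0.52 0.07 0.11] [-0.25  0.33  0.01  2.28  0.43  0.17 -2.18] 0.0
(-8, 0, 82) [0.48 0.28 0.08] [-0.57  0.52 -0.03  1.95  0.02  0.67 -2.1 ] 0.0
(-46, 0, 82) [0.44 0.28 0.08] [-0.59  0.48 -0.04  2.03  0.03  0.63 -2.14] 0.0
(-8, 0, 150) [0.48 0.28 0.15] [-0.54  0.42 -0.07  1.92  0.04  0.81 -2.11] 0.0
-- 5 rows, |dp|/row 43.3 mm, rot/row 2.6
  t [-0.005, -0.136, -0.049] r [0.001, -0.044, -0.002]
  t [-0.006, -0.136, -0.048] r [0.001, -0.044, -0.002]
  t [-0.008, -0.136, -0.048] r [0.001, -0.044, -0.002]
  t [-0.01, -0.136, -0.047] r [0.001, -0.044, -0.002]
  t [-0.012, -0.136, -0.047] r [0.001, -0.044, -0.002]
-- 6 rows, |dp|/row 52.9 mm, rot/row 2.0
  t [0.016, -0.165, 0.06] r [0.001, -0.033, -0.007]
  t [0.019, -0.165, 0.06] r [0.001, -0.033, -0.007]
  t [0.022, -0.165, 0.059] r [0.001, -0.033, -0.007]
  t [0.025, -0.164, 0.058] r [0.001, -0.033, -0.007]
  t [0.028, -0.164, 0.058] r [0.001, -0.033, -0.007]
  t [0.031, -0.164, 0.057] r [0.001, -0.033, -0.007]
```

Call:
servo_tool:
  motion:
    - {"claw":0.2,"travel":[-0.005,-0.136,-0.049],"delta_rot":[0,-0.044,-0.002]}
    - {"claw":0.2,"travel":[-0.006,-0.136,-0.048],"delta_rot":[0,-0.044,-0.002]}
    - {"claw":0.2,"travel":[-0.008,-0.136,-0.048],"delta_rot":[0,-0.044,-0.002]}
    - {"claw":0.2,"travel":[-0.01,-0.136,-0.047],"delta_rot":[0,-0.044,-0.002]}
    - {"claw":0.2,"travel":[-0.012,-0.136,-0.047],"delta_rot":[0,-0.044,-0.002]}
    - {"claw":0.2,"travel":[0.016,-0.165,0.06],"delta_rot":[0,-0.033,-0.007]}
    - {"claw":0.2,"travel":[0.019,-0.165,0.06],"delta_rot":[0,-0.033,-0.007]}
    - {"claw":0.2,"travel":[0.022,-0.165,0.059],"delta_rot":[0,-0.033,-0.007]}
    - {"claw":0.2,"travel":[0.025,-0.164,0.058],"delta_rot":[0,-0.033,-0.007]}
    - {"claw":0.2,"travel":[0.028,-0.164,0.058],"delta_rot":[0,-0.033,-0.007]}
    - {"claw":0.2,"travel":[0.031,-0.164,0.057],"delta_rot":[0,-0.033,-0.007]}
    - {"claw":0.2,"travel":[0,0,0],"delta_rot":[0,0,0]}

```text
time: 13.9
tool_pos: [0.4697, 0.2904, 0.1457]
eef_rot: [[0.995, 0.104, -0.004], [0.104, -0.995, -0.006], [-0.005, 0.006, -1.0]]
force: [-0.5, -1.0, -1.1]
grip_width: 0.367
gripper_force: 30.0
```

Run:
```python
from h import *
FM()
plan([(TT(-4,0,82),RT,3)],.2)
```

```text
t 13.9 chute [ 16.4 221.  117.2] tote [-13.4  11.9 145.7] roterrG [-0.54 30.27  3.37] T [0.34 0.29 0.99] F [-0.5 -1.  -1.1] w 0.367 30.0
chute F [-1.   -1.01 -0.7 ] M [-0.006 -0.021  0.032] q [0.022, 0.591, -0.837, 1.876, 0.546, 0.928, -2.541]
-- 3 rows, |dp|/row 21.8 mm, rot/row 0.4
  t [0.011, 0.013, 0.071] r [0.002, 0.002, 0.005]
  t [0.011, 0.013, 0.071] r [0.002, 0.002, 0.005]
  t [0.01, 0.013, 0.071] r [0.002, 0.002, 0.005]
```

Call:
servo_tool:
  motion:
    - {"claw":0.2,"travel":[0.011,0.013,0.071],"delta_rot":[0.002,0.002,0.005]}
    - {"claw":0.2,"travel":[0.011,0.013,0.071],"delta_rot":[0.002,0.002,0.005]}
    - {"claw":0.2,"travel":[0.01,0.013,0.071],"delta_rot":[0.002,0.002,0.005]}
    - {"claw":0.2,"travel":[0,0,0],"delta_rot":[0,0,0]}

```text
time: 14.4
tool_pos: [0.4818, 0.2724, 0.0825]
eef_rot: [[0.997, 0.081, 0.003], [0.081, -0.997, -0.005], [0.002, 0.005, -1.0]]
force: [-0.6, 0.4, -1.5]
grip_width: 0.366
gripper_force: 30.0
```

```bash
python3 -c "
from h import *
FM()"
```

```text
t 14.4 chute [ -5.4 202.6  56.9] tote [-2.9 -7.  82.5] roterrG [-0.25 29.86  2.03] T [ 0.28 -0.13 -0.37] F [-0.6  0.4 -1.5] w 0.366 30.0
chute F [-1.29  0.46 -1.03] M [ 0.079 -0.006 -0.004] q [-0.001, 0.67, -0.757, 1.913, 0.634, 0.815, -2.595]
```

Call:
servo_tool:
  motion:
    - {"claw":0.2,"travel":[-0.025,0,0],"delta_rot":[0,0,0]}
    - {"claw":0.2,"travel":[-0.025,0,0],"delta_rot":[0,0,0]}
    - {"claw":0.2,"travel":[0,0,0],"delta_rot":[0,0,0]}

```text
time: 14.78
tool_pos: [0.4669, 0.2736, 0.0844]
eef_rot: [[0.996, 0.084, 0.006], [0.084, -0.996, -0.002], [0.006, 0.003, -1.0]]
force: [0.2, -0.8, -1.0]
grip_width: 0.368
gripper_force: 30.0
```

```bash
python3 -c "
from h import *
FM()"
```

```text
t 14.775 chute [-17.4 204.4  65.9] tote [-17.7  -4.6  84.4] roterrG [-0.42 29.68  2.15] T [ 0.15 -0.32 -0.2 ] F [ 0.2 -0.8 -1. ] w 0.368 30.0
chute F [-0.35 -0.79 -1.  ] M [ 0.06  -0.022  0.017] q [-0.004, 0.65, -0.764, 1.944, 0.633, 0.799, -2.614]
```

Call:
servo_tool:
  motion:
    - {"claw":0.2,"travel":[-0.02,0,0.003],"delta_rot":[0,0,0]}
    - {"claw":0.2,"travel":[0,0,0],"delta_rot":[0,0,0]}

```text
time: 15.02
tool_pos: [0.4615, 0.2729, 0.0828]
eef_rot: [[0.997, 0.083, 0.005], [0.083, -0.997, -0.002], [0.005, 0.003, -1.0]]
force: [0.4, 0.4, -1.6]
grip_width: 0.364
gripper_force: 30.0
```

```bash
python3 -c "
from h import *
FM()"
```

```text
t 15.025 chute [-22.8 203.9  67.3] tote [-23.1  -4.8  82.8] roterrG [-0.41 29.7   2.1 ] T [ 0.15 -0.3  -0.26] F [ 0.4  0.4 -1.6] w 0.364 30.0
chute F [-0.44  0.42 -1.6 ] M [ 0.062 -0.109 -0.075] q [-0.006, 0.646, -0.764, 1.956, 0.634, 0.791, -2.623]
```

Call:
servo_tool:
  motion:
    - {"claw":0.2,"travel":[-0.02,0,0.003],"delta_rot":[0,0,0]}
    - {"claw":0.2,"travel":[0,0,0],"delta_rot":[0,0,0]}

```text
time: 15.28
tool_pos: [0.4569, 0.2727, 0.0823]
eef_rot: [[0.997, 0.082, 0.008], [0.082, -0.997, -0.001], [0.008, 0.001, -1.0]]
force: [4.5, 1.4, -0.9]
grip_width: 0.37
gripper_force: 30.0
```

```bash
python3 -c "
from h import *
FM()"
```

```text
t 15.275 chute [-27.1 204.   69.1] tote [-27.7  -4.6  82.3] roterrG [-0.47 29.56  2.05] T [ 0.08 -0.43 -0.29] F [ 4.5  1.4 -0.9] w 0.37 30.0
chute F [ 3.47  1.23 -3.09] M [ 0.189 -1.256 -0.142] q [-0.008, 0.641, -0.764, 1.968, 0.636, 0.782, -2.632]
```

Call:
servo_tool:
  motion:
    - {"claw":0.2,"travel":[-0.02,0,0],"delta_rot":[0,0,0]}
    - {"claw":0.2,"travel":[0,0,0],"delta_rot":[0,0,0]}

```text
time: 15.52
tool_pos: [0.4513, 0.2723, 0.0824]
eef_rot: [[0.997, 0.082, 0.008], [0.082, -0.997, -0.001], [0.008, 0.001, -1.0]]
force: [5.1, 0.6, -0.8]
grip_width: 0.37
gripper_force: 34.2
```

```bash
python3 -c "
from h import *
FM()"
```

```text
t 15.525 chute [-31.8 203.9  72. ] tote [-33.3  -4.5  82.4] roterrG [-0.48 29.53  2.04] T [ 0.07 -0.47 -0.3 ] F [ 5.1  0.6 -0.8] w 0.37 34.2
chute F [ 4.03  0.34 -3.3 ] M [ 0.191 -1.493 -0.11 ] q [-0.009, 0.634, -0.766, 1.98, 0.636, 0.775, -2.639]
```

The gate contacted at about 29° and turns at 5 N, as planned. I'll continue to a TCP tote x of about -39 (15°).

Call:
servo_tool:
  motion:
    - {"claw":0.2,"travel":[-0.02,0,0],"delta_rot":[0,0,0]}
    - {"claw":0.2,"travel":[0,0,0],"delta_rot":[0,0,0]}

```text
time: 15.78
tool_pos: [0.4449, 0.2718, 0.0823]
eef_rot: [[0.997, 0.082, 0.007], [0.082, -0.997, -0.001], [0.007, 0.002, -1.0]]
force: [4.3, 0.0, 0.7]
grip_width: 0.366
gripper_force: 30.2
```

Run:
```python
from k import *
FM()
s=plan
P1=TT(-20,0,82);P2=TT(-10,-20,150)
G=tilt(15);hi=grasp_tcp(-22,60.6+75,15);lo=grasp_tcp(-22,60.6+17,15)
nom=np.array([-.15,.3,0,2.2,.0,.4,-1.75])
for x,r in((-22,75),(-22,17),(10,17),(33,17),(31,0)):
    a=IK(grasp_tcp(x,60.6+r,15),G,nom);print(x,r,grasp_tcp(x,60.6+r,15).round(3),a[0].round(2),a[1].round(2))
plan([(P1,RT,1),(P2,RT,2),(hi,G,5)],.2)
```

```text
t 15.775 chute [-37.5 203.7  75.1] tote [-39.8  -4.4  82.3] roterrG [-0.47 29.58  2.05] T [ 0.09 -0.41 -0.29] F [4.3 0.  0.7] w 0.366 30.2
chute F [ 4.02 -0.15 -1.56] M [ 0.189 -1.306 -0.07 ] q [-0.011, 0.627, -0.768, 1.993, 0.635, 0.769, -2.647]
-22 75 [0.436 0.068 0.148] [-0.27  0.15  0.    2.35  0.15  0.39 -1.93] 0.0
-22 17 [0.465 0.069 0.098] [-0.33  0.3   0.09  2.32  0.11  0.26 -1.87] 0.0
10 17 [0.493 0.07  0.114] [-0.29  0.3   0.06  2.25  0.1   0.33 -1.85] 0.0
33 17 [0.512 0.071 0.125] [-0.27  0.31  0.04  2.2   0.09  0.37 -1.84] 0.0
31 0 [0.519 0.071 0.11 ] [-0.27  0.35  0.05  2.2   0.08  0.34 -1.83] 0.0
-- 1 rows, |dp|/row 20.3 mm, rot/row 0.5
  t [0.066, -0.015, 0.001] r [0.001, -0.007, -0.005]
-- 2 rows, |dp|/row 35.8 mm, rot/row 0.0
  t [0.017, 0.033, -0.113] r [0.0, 0.0, 0.0]
   xall
-- 5 rows, |dp|/row 39.1 mm, rot/row 3.0
  t [-0.038, 0.125, 0.001] r [-0.001, 0.05, 0.008]
  t [-0.037, 0.125, -0.001] r [-0.001, 0.05, 0.008]
  t [-0.036, 0.125, -0.002] r [-0.001, 0.05, 0.008]
  t [-0.034, 0.126, -0.004] r [-0.001, 0.05, 0.008]
  t [-0.033, 0.126, -0.006] r [-0.001, 0.05, 0.008]
```

Call:
servo_tool:
  motion:
    - {"claw":0.2,"travel":[0.066,-0.015,0],"delta_rot":[0,-0.007,-0.005]}
    - {"claw":0.2,"travel":[0.017,0.033,-0.113],"delta_rot":[0,0,0]}
    - {"claw":0.2,"travel":[0.017,0.033,-0.113],"delta_rot":[0,0,0]}
    - {"claw":0.2,"travel":[-0.038,0.125,0],"delta_rot":[0,0.05,0.008]}
    - {"claw":0.2,"travel":[-0.037,0.125,0],"delta_rot":[0,0.05,0.008]}
    - {"claw":0.2,"travel":[-0.036,0.125,-0.002],"delta_rot":[0,0.05,0.008]}
    - {"claw":0.2,"travel":[-0.034,0.126,-0.004],"delta_rot":[0,0.05,0.008]}
    - {"claw":0.2,"travel":[-0.033,0.126,-0.006],"delta_rot":[0,0.05,0.008]}
    - {"claw":0.2,"travel":[0,0,0],"delta_rot":[0,0,0]}

```text
time: 16.9
tool_pos: [0.4316, 0.064, 0.1468]
eef_rot: [[0.967, 0.041, 0.251], [0.04, -0.999, 0.01], [0.251, 0.0, -0.968]]
force: [0.7, -0.4, -2.0]
grip_width: 0.366
gripper_force: 30.2
```

```bash
cat >> k.py <<'E'
def gate(th=15,d=15):
    """gate origin (chute x,y,raise) from TCP for in-hand swing th"""
    from plant import observe
    s=observe();p=np.array(s['tool_pos']);Q=np.array(s['eef_rot']);gz=Q@R.from_euler('y',th,degrees=True).as_matrix()[:,2]
    o=Rc.T@(p+Q[:,2]*.006+gz*.0606-C(0,0,0))*1e3
    print('gate',o.round(1),'pitch',np.degrees(np.arcsin(-(Rc.T@gz)[0])).round(2),'rot',np.degrees(R.from_matrix(Q.T@tilt(d)).as_rotvec()).round(2))
E
python3 - <<'E'
from k import *
FM();gate(15);gate(-15)
plan([(grasp_tcp(-22,60.6+17,15),tilt(15),4)],.2)
E
```

```text
t 16.9 chute [-25.   -3.3 142.3] tote [ -71.1 -210.3  146.8] roterrG [ 0.13 15.44 -0.26] T [  0.36 -14.56  -2.63] F [ 0.7 -0.4 -2. ] w 0.366 30.2
chute F [-0.4  -0.4  -2.11] M [ 0.063  0.289 -0.048] q [0.526, 0.258, -0.853, 2.312, 0.584, 0.475, -2.315]
gate [-27.1  -3.5  76. ] pitch 0.44 rot [ 0.09  0.44 -0.27]
gate [-57.3  -3.4  84.3] pitch 30.44 rot [ 0.09  0.44 -0.27]
-- 4 rows, |dp|/row 14.8 mm, rot/row 0.1
  t [0.017, -0.003, 0.046] r [0.0, 0.002, -0.001]
  t [0.017, -0.003, 0.046] r [0.0, 0.002, -0.001]
  t [0.017, -0.003, 0.046] r [0.0, 0.002, -0.001]
  t [0.016, -0.003, 0.046] r [0.0, 0.002, -0.001]
```

I had a sign slip: the gate's lower edge must be swung 15° towards +x for a 15° tool tilt, and it is 14° towards -x now. I'll go back to the tote wall and push further.

Run:
```python
from k import *
plan([(TT(-22,-2,150),RT,5),(TT(-30,0,82),RT,2)],.2)
```

```text
-- 5 rows, |dp|/row 42.8 mm, rot/row 3.0
  t [0.026, -0.14, 0.004] r [0.001, -0.049, -0.009]
  t [0.027, -0.14, 0.003] r [0.001, -0.049, -0.009]
  t [0.029, -0.14, 0.002] r [0.001, -0.049, -0.009]
  t [0.03, -0.139, 0.001] r [0.001, -0.049, -0.009]
  t [0.032, -0.139, -0.001] r [0.001, -0.049, -0.009]
-- 2 rows, |dp|/row 34.2 mm, rot/row 0.0
  t [-0.013, -0.003, 0.113] r [0.0, 0.0, 0.0]
   xall
```

Call:
servo_tool:
  motion:
    - {"claw":0.2,"travel":[0.026,-0.14,0.004],"delta_rot":[0,-0.049,-0.009]}
    - {"claw":0.2,"travel":[0.027,-0.14,0.003],"delta_rot":[0,-0.049,-0.009]}
    - {"claw":0.2,"travel":[0.029,-0.14,0.002],"delta_rot":[0,-0.049,-0.009]}
    - {"claw":0.2,"travel":[0.03,-0.139,0],"delta_rot":[0,-0.049,-0.009]}
    - {"claw":0.2,"travel":[0.032,-0.139,0],"delta_rot":[0,-0.049,-0.009]}
    - {"claw":0.2,"travel":[0,0,0],"delta_rot":[0,0,0]}
    - {"claw":0.2,"travel":[-0.013,-0.003,0.113],"delta_rot":[0,0,0]}
    - {"claw":0.2,"travel":[-0.013,-0.003,0.113],"delta_rot":[0,0,0]}
    - {"claw":0.2,"travel":[-0.03,0,0],"delta_rot":[0,0,0]}
    - {"claw":0.2,"travel":[-0.02,0,0],"delta_rot":[0,0,0]}
    - {"claw":0.2,"travel":[0,0,0],"delta_rot":[0,0,0]}

```text
time: 18.27
tool_pos: [0.4425, 0.2791, 0.0856]
eef_rot: [[0.996, 0.092, 0.005], [0.092, -0.996, -0.002], [0.005, 0.003, -1.0]]
force: [2.3, 0.2, -1.7]
grip_width: 0.369
gripper_force: 30.0
```

```bash
python3 -c "
from h import *
FM()"
```

```text
t 18.275 chute [-37.6 211.   79. ] tote [-41.5   3.   85.6] roterrG [-0.56 29.69  2.65] T [ 0.15 -0.3   0.31] F [ 2.3  0.2 -1.7] w 0.369 30.0
chute F [ 1.14  0.11 -2.57] M [ 0.011 -0.444 -0.119] q [-0.011, 0.633, -0.789, 1.985, 0.642, 0.787, -2.656]
```

Call:
servo_tool:
  motion:
    - {"claw":0.2,"travel":[-0.017,0,0.006],"delta_rot":[0,0,0]}
    - {"claw":0.2,"travel":[-0.017,0,0.006],"delta_rot":[0,0,0]}
    - {"claw":0.2,"travel":[-0.017,0,0],"delta_rot":[0,0,0]}
    - {"claw":0.2,"travel":[-0.017,0,0],"delta_rot":[0,0,0]}
    - {"claw":0.2,"travel":[0,0,0],"delta_rot":[0,0,0]}

```text
time: 18.9
tool_pos: [0.4237, 0.2775, 0.0818]
eef_rot: [[0.996, 0.092, 0.008], [0.092, -0.996, -0.001], [0.007, 0.001, -1.0]]
force: [6.6, 1.0, 0.3]
grip_width: 0.366
gripper_force: 31.8
```

```bash
python3 -c "
from h import *
FM()"
```

```text
t 18.9 chute [-55.9 210.3  85.1] tote [-60.4   3.1  81.8] roterrG [-0.62 29.57  2.59] T [ 0.08 -0.43  0.26] F [6.6 1.  0.3] w 0.366 31.8
chute F [ 5.88  0.7  -3.05] M [-0.018 -1.478 -0.237] q [-0.021, 0.616, -0.789, 2.027, 0.648, 0.757, -2.688]
```

Call:
servo_tool:
  motion:
    - {"claw":0.2,"travel":[-0.008,0,0],"delta_rot":[0,0,0]}
    - {"claw":0.2,"travel":[0,0,0],"delta_rot":[0,0,0]}

```text
time: 19.15
tool_pos: [0.4214, 0.2773, 0.0817]
eef_rot: [[0.996, 0.092, 0.008], [0.092, -0.996, -0.001], [0.007, 0.001, -1.0]]
force: [7.0, 0.5, -0.8]
grip_width: 0.37
gripper_force: 30.5
```

Run:
```python
from k import *
FM()
plan([(TT(-40,0,82),RT,1),(TT(-25,-20,150),RT,2),(grasp_tcp(-22,60.6+60,15),tilt(15),5)],.2)
```

```text
t 19.15 chute [-57.9 210.2  86.2] tote [-62.6   3.1  81.7] roterrG [-0.62 29.57  2.58] T [ 0.08 -0.43  0.25] F [ 7.   0.5 -0.8] w 0.37 30.5
chute F [ 5.66  0.16 -4.24] M [ 0.039 -1.67  -0.275] q [-0.022, 0.613, -0.789, 2.032, 0.648, 0.755, -2.692]
-- 1 rows, |dp|/row 22.9 mm, rot/row 0.5
  t [0.075, 0.011, -0.0] r [0.001, -0.007, 0.004]
-- 2 rows, |dp|/row 36.2 mm, rot/row 0.0
  t [0.025, 0.033, -0.113] r [0.0, 0.0, 0.0]
   xall
-- 5 rows, |dp|/row 38.2 mm, rot/row 3.0
  t [-0.023, 0.125, 0.01] r [-0.001, 0.05, 0.008]
  t [-0.022, 0.125, 0.009] r [-0.001, 0.05, 0.008]
  t [-0.022, 0.125, 0.008] r [-0.001, 0.05, 0.008]
  t [-0.021, 0.125, 0.007] r [-0.001, 0.05, 0.008]
  t [-0.02, 0.126, 0.006] r [-0.001, 0.05, 0.008]
```

Call:
servo_tool:
  motion:
    - {"claw":0.2,"travel":[0.075,0.011,0],"delta_rot":[0,-0.007,0.004]}
    - {"claw":0.2,"travel":[0.025,0.033,-0.113],"delta_rot":[0,0,0]}
    - {"claw":0.2,"travel":[0.025,0.033,-0.113],"delta_rot":[0,0,0]}
    - {"claw":0.2,"travel":[-0.023,0.125,0.01],"delta_rot":[0,0.05,0.008]}
    - {"claw":0.2,"travel":[-0.022,0.125,0.009],"delta_rot":[0,0.05,0.008]}
    - {"claw":0.2,"travel":[-0.022,0.125,0.008],"delta_rot":[0,0.05,0.008]}
    - {"claw":0.2,"travel":[-0.021,0.125,0.007],"delta_rot":[0,0.05,0.008]}
    - {"claw":0.2,"travel":[-0.02,0.126,0.006],"delta_rot":[0,0.05,0.008]}
    - {"claw":0.2,"travel":[0,0,0],"delta_rot":[0,0,0]}

```text
time: 20.27
tool_pos: [0.4385, 0.0645, 0.1328]
eef_rot: [[0.967, 0.043, 0.251], [0.042, -0.999, 0.01], [0.251, 0.001, -0.968]]
force: [0.9, -0.2, -0.9]
grip_width: 0.367
gripper_force: 30.4
```

Run:
```python
from k import *
FM();gate(15)
plan([(grasp_tcp(-24,60.6+17,15),tilt(15),4)],.2)
```

```text
t 20.275 chute [-26.   -3.1 126.8] tote [ -64.1 -210.4  132.8] roterrG [ 0.14 15.46 -0.13] T [  0.4  -14.54  -2.52] F [ 0.9 -0.2 -0.9] w 0.367 30.4
chute F [ 0.35 -0.25 -1.19] M [ 0.003  0.41  -0.001] q [0.485, 0.301, -0.818, 2.309, 0.671, 0.459, -2.394]
gate [-28.1  -3.3  60.4] pitch 0.46 rot [ 0.12  0.46 -0.15]
-- 4 rows, |dp|/row 10.9 mm, rot/row 0.1
  t [0.012, -0.003, 0.034] r [0.0, 0.002, -0.001]
  t [0.012, -0.003, 0.034] r [0.0, 0.002, -0.001]
  t [0.012, -0.003, 0.034] r [0.0, 0.002, -0.001]
  t [0.012, -0.003, 0.034] r [0.0, 0.002, -0.001]
```

Call:
servo_tool:
  motion:
    - {"claw":0.2,"travel":[0.012,-0.003,0.034],"delta_rot":[0,0.002,-0.001]}
    - {"claw":0.2,"travel":[0.012,-0.003,0.034],"delta_rot":[0,0.002,-0.001]}
    - {"claw":0.2,"travel":[0.012,-0.003,0.034],"delta_rot":[0,0.002,-0.001]}
    - {"claw":0.2,"travel":[0.012,-0.002,0.034],"delta_rot":[0,0.002,0]}
    - {"claw":0.2,"travel":[0,0,0],"delta_rot":[0,0,0]}

```text
time: 20.9
tool_pos: [0.4652, 0.0735, 0.0976]
eef_rot: [[0.964, 0.052, 0.261], [0.05, -0.999, 0.015], [0.261, -0.002, -0.965]]
force: [-0.6, -0.6, -1.6]
grip_width: 0.37
gripper_force: 30.4
```

Run:
```python
from k import *
FM();gate(15)
plan([(grasp_tcp(-3,60.6+17,15),tilt(15),4)],.2)
plan([(grasp_tcp(33,60.6+17,15),tilt(15),8)],.2)
```

```text
t 20.9 chute [-20.2   4.6  82.8] tote [ -36.8 -203.8   97.6] roterrG [-0.22 14.87  0.28] T [  0.17 -15.13  -2.02] F [-0.6 -0.6 -1.6] w 0.37 30.4
chute F [-1.29 -0.6  -1.05] M [-0.019  0.353 -0.025] q [0.333, 0.398, -0.675, 2.284, 0.855, 0.402, -2.563]
gate [-21.6   4.9  16.4] pitch -0.13 rot [-0.18 -0.13  0.31]
-- 4 rows, |dp|/row 4.8 mm, rot/row 0.1
  t [0.015, 0.004, -0.005] r [-0.001, -0.001, 0.001]
  t [0.015, 0.004, -0.005] r [-0.001, -0.001, 0.001]
  t [0.015, 0.004, -0.005] r [-0.001, -0.001, 0.001]
  t [0.015, 0.004, -0.005] r [-0.001, -0.001, 0.001]
-- 8 rows, |dp|/row 6.9 mm, rot/row 0.0
  t [0.022, 0.002, -0.006] r [-0.0, -0.0, 0.001]
  t [0.022, 0.002, -0.006] r [-0.0, -0.0, 0.001]
  t [0.022, 0.002, -0.006] r [-0.0, -0.0, 0.001]
  t [0.022, 0.002, -0.006] r [-0.0, -0.0, 0.001]
  t [0.022, 0.002, -0.006] r [-0.0, -0.0, 0.001]
  t [0.022, 0.002, -0.006] r [-0.0, -0.0, 0.001]
  t [0.022, 0.002, -0.006] r [-0.0, -0.0, 0.001]
  t [0.022, 0.002, -0.006] r [-0.0, -0.0, 0.001]
```

Call:
servo_tool:
  motion:
    - {"claw":0.2,"travel":[0.015,0.016,-0.004],"delta_rot":[0,0,0]}
    - {"claw":0.2,"travel":[0.015,0,-0.004],"delta_rot":[0,0,0]}
    - {"claw":0.2,"travel":[0,0,0],"delta_rot":[0,0,0]}
    - {"claw":0.2,"travel":[0,0,0],"delta_rot":[0,0,0]}

```text
time: 21.4
tool_pos: [0.4736, 0.0675, 0.1026]
eef_rot: [[0.964, 0.05, 0.262], [0.048, -0.999, 0.014], [0.262, -0.001, -0.965]]
force: [-1.2, 0.2, -2.8]
grip_width: 0.367
gripper_force: 30.4
```

Run:
```python
from k import *
FM();gate(15)
```

```text
t 21.4 chute [-10.7  -1.8  83. ] tote [ -29.  -210.5  102.6] roterrG [-0.13 14.8   0.18] T [  0.23 -15.2   -2.14] F [-1.2  0.2 -2.8] w 0.367 30.4
chute F [-2.48  0.3  -1.84] M [-0.07   0.667  0.044] q [0.364, 0.401, -0.692, 2.265, 0.832, 0.417, -2.521]
gate [-12.   -1.6  16.6] pitch -0.2 rot [-0.11 -0.2   0.2 ]
```

Call:
servo_tool:
  motion:
    - {"claw":0.2,"travel":[0.018,-0.002,-0.005],"delta_rot":[0,0,0]}
    - {"claw":0.2,"travel":[0.018,-0.002,-0.005],"delta_rot":[0,0,0]}
    - {"claw":0.2,"travel":[0.018,0,-0.005],"delta_rot":[0,0,0]}
    - {"claw":0.2,"travel":[0.018,0,-0.005],"delta_rot":[0,0,0]}
    - {"claw":0.2,"travel":[0,0,0],"delta_rot":[0,0,0]}

```text
time: 22.02
tool_pos: [0.4939, 0.07, 0.1145]
eef_rot: [[0.963, 0.05, 0.263], [0.048, -0.999, 0.015], [0.264, -0.002, -0.965]]
force: [-1.4, 0.6, -3.9]
grip_width: 0.37
gripper_force: 30.4
```

Run:
```python
from k import *
FM();gate(15)
```

```text
t 22.025 chute [12.9 -0.2 83.2] tote [  -8.6 -209.8  114.5] roterrG [-0.17 14.71  0.17] T [  0.19 -15.29  -2.14] F [-1.4  0.6 -3.9] w 0.37 30.4
chute F [-3.08  0.64 -2.67] M [0.007 0.652 0.012] q [0.391, 0.413, -0.724, 2.214, 0.788, 0.461, -2.464]
gate [11.7  0.  16.8] pitch -0.29 rot [-0.15 -0.29  0.19]
```

Call:
servo_tool:
  motion:
    - {"claw":0.2,"travel":[0.018,0,-0.005],"delta_rot":[0,0,0]}
    - {"claw":0.2,"travel":[0.018,0,-0.005],"delta_rot":[0,0,0]}
    - {"claw":0.2,"travel":[0.018,0,-0.005],"delta_rot":[0,0,0]}
    - {"claw":0.2,"travel":[0.014,0,-0.004],"delta_rot":[0,0,0]}
    - {"claw":0.2,"travel":[0,0,0],"delta_rot":[0,0,0]}
    - {"claw":0.2,"travel":[0,0,0],"delta_rot":[0,0,0]}

```text
time: 22.78
tool_pos: [0.5113, 0.0708, 0.125]
eef_rot: [[0.964, 0.05, 0.263], [0.048, -0.999, 0.014], [0.263, -0.001, -0.965]]
force: [-0.7, -0.8, -1.6]
grip_width: 0.371
gripper_force: 30.4
```

Run:
```python
from k import *
FM();gate(15)
```

```text
t 22.775 chute [33.3 -0.2 83.5] tote [   8.9 -210.5  125. ] roterrG [-0.16 14.76  0.2 ] T [  0.21 -15.24  -2.11] F [-0.7 -0.8 -1.6] w 0.371 30.4
chute F [-1.43 -0.72 -1.04] M [-0.002  0.676  0.011] q [0.412, 0.424, -0.748, 2.169, 0.755, 0.5, -2.417]
gate [32.   0.  17.1] pitch -0.24 rot [-0.13 -0.24  0.22]
```

Call:
servo_tool:
  motion:
    - {"claw":0.2,"travel":[0.002,0,0.008],"delta_rot":[0,0,0]}
    - {"claw":0.2,"travel":[0.002,0,0.008],"delta_rot":[0,0,0]}
    - {"claw":0.2,"travel":[0,0,0],"delta_rot":[0,0,0]}

```text
time: 23.15
tool_pos: [0.5135, 0.0709, 0.1203]
eef_rot: [[0.964, 0.05, 0.262], [0.048, -0.999, 0.014], [0.262, -0.001, -0.965]]
force: [-1.5, 0.3, -2.9]
grip_width: 0.365
gripper_force: 30.4
```

Run:
```python
from k import *
FM();gate(15)
```

```text
t 23.15 chute [32.8 -0.2 78.4] tote [  11.1 -210.6  120.3] roterrG [-0.15 14.81  0.2 ] T [  0.22 -15.19  -2.12] F [-1.5  0.3 -2.9] w 0.365 30.4
chute F [-2.69  0.37 -1.74] M [ 0.016  0.666 -0.009] q [0.4, 0.434, -0.735, 2.167, 0.769, 0.495, -2.429]
gate [31.5 -0.  12. ] pitch -0.19 rot [-0.12 -0.19  0.22]
```

Call:
servo_tool:
  motion:
    - {"claw":0.2,"travel":[0.002,0,0.008],"delta_rot":[0,0,0]}
    - {"claw":0.2,"travel":[0.002,0,0.008],"delta_rot":[0,0,0]}
    - {"claw":0.2,"travel":[0,0,0],"delta_rot":[0,0,0]}

```text
time: 23.52
tool_pos: [0.5153, 0.0711, 0.1164]
eef_rot: [[0.964, 0.051, 0.261], [0.049, -0.999, 0.013], [0.261, 0.0, -0.965]]
force: [-7.7, -0.5, 7.4]
grip_width: 0.366
gripper_force: 30.7
```

Run:
```python
from k import *
FM();gate(15)
```

```text
t 23.525 chute [32.4 -0.1 74.1] tote [  12.9 -210.5  116.4] roterrG [-0.09 14.84  0.24] T [  0.29 -15.16  -2.09] F [-7.7 -0.5  7.4] w 0.366 30.7
chute F [-2.98 -0.12 10.24] M [-0.105  1.579  0.018] q [0.389, 0.443, -0.724, 2.165, 0.783, 0.491, -2.441]
gate [31.1  0.   7.7] pitch -0.16 rot [-0.06 -0.16  0.25]
```

Call:
servo_tool:
  motion:
    - {"claw":0.2,"travel":[-0.004,0,-0.001],"delta_rot":[0,0,0]}
    - {"claw":0.2,"travel":[-0.004,0,0.001],"delta_rot":[0,0,0]}

```text
time: 23.78
tool_pos: [0.5137, 0.0709, 0.1156]
eef_rot: [[0.964, 0.05, 0.262], [0.048, -0.999, 0.014], [0.263, -0.001, -0.965]]
force: [-1.5, -0.6, -2.2]
grip_width: 0.367
gripper_force: 30.6
```

```bash
python3 -c "
from k import *
FM();gate(15)"
```

```text
t 23.775 chute [30.7 -0.2 74.2] tote [  11.3 -210.6  115.6] roterrG [-0.16 14.77  0.2 ] T [  0.22 -15.22  -2.12] F [-1.5 -0.6 -2.2] w 0.367 30.6
chute F [-2.44 -0.53 -1.12] M [ 0.005  0.737 -0.017] q [0.388, 0.441, -0.722, 2.17, 0.785, 0.485, -2.444]
gate [29.4  0.   7.8] pitch -0.22 rot [-0.13 -0.23  0.22]
```

Call:
servo_tool:
  motion:
    - {"claw":0.2,"travel":[-0.004,0,0.001],"delta_rot":[0,0,0]}
    - {"claw":0.2,"travel":[-0.004,0,0.001],"delta_rot":[0,0,0]}

```text
time: 24.02
tool_pos: [0.5115, 0.0707, 0.1142]
eef_rot: [[0.964, 0.05, 0.262], [0.048, -0.999, 0.014], [0.262, -0.001, -0.965]]
force: [-0.8, 0.3, -2.4]
grip_width: 0.367
gripper_force: 30.6
```

```bash
python3 -c "
from k import *
FM();gate(15)"
```

```text
t 24.025 chute [28.1 -0.3 74.1] tote [   9.1 -210.6  114.2] roterrG [-0.16 14.79  0.19] T [  0.21 -15.21  -2.13] F [-0.8  0.3 -2.4] w 0.367 30.6
chute F [-1.91  0.35 -1.67] M [-0.008  0.683  0.007] q [0.386, 0.44, -0.719, 2.175, 0.789, 0.481, -2.45]
gate [26.7 -0.1  7.7] pitch -0.21 rot [-0.13 -0.21  0.21]
```

Call:
servo_tool:
  motion:
    - {"claw":0.2,"travel":[0.006,0,0.006],"delta_rot":[0,0,0]}
    - {"claw":0.2,"travel":[0.001,0,0.006],"delta_rot":[0,0,0]}
    - {"claw":0.2,"travel":[0,0,0],"delta_rot":[0,0,0]}

```text
time: 24.4
tool_pos: [0.5143, 0.0709, 0.1111]
eef_rot: [[0.964, 0.05, 0.261], [0.048, -0.999, 0.014], [0.262, -0.001, -0.965]]
force: [-1.6, 0.0, -2.4]
grip_width: 0.368
gripper_force: 30.6
```

```bash
python3 -c "
from k import *
FM();gate(15)"
```

```text
t 24.4 chute [29.  -0.3 70. ] tote [  11.9 -210.6  111.1] roterrG [-0.15 14.82  0.2 ] T [  0.22 -15.18  -2.12] F [-1.6  0.  -2.4] w 0.368 30.6
chute F [-2.62  0.1  -1.29] M [ 0.011  0.911 -0.037] q [0.378, 0.449, -0.711, 2.17, 0.798, 0.479, -2.456]
gate [27.6 -0.1  3.6] pitch -0.18 rot [-0.12 -0.18  0.22]
```

Call:
servo_tool:
  motion:
    - {"claw":0.2,"travel":[0.002,0,0.007],"delta_rot":[0,0,0]}
    - {"claw":0.2,"travel":[0.002,0,0.007],"delta_rot":[0,0,0]}
    - {"claw":0.2,"travel":[0,0,0],"delta_rot":[0,0,0]}

```text
time: 24.78
tool_pos: [0.5167, 0.071, 0.1075]
eef_rot: [[0.964, 0.05, 0.262], [0.048, -0.999, 0.014], [0.262, -0.001, -0.965]]
force: [-3.3, 0.7, -3.9]
grip_width: 0.366
gripper_force: 30.6
```

```bash
python3 -c "
from k import *
FM();gate(15)"
```

```text
t 24.775 chute [29.2 -0.3 65.7] tote [  14.2 -210.7  107.5] roterrG [-0.15 14.81  0.19] T [  0.22 -15.19  -2.13] F [-3.3  0.7 -3.9] w 0.366 30.6
chute F [-4.76  0.86 -1.76] M [ 0.012  1.032 -0.02 ] q [0.368, 0.457, -0.7, 2.168, 0.81, 0.474, -2.466]
gate [27.9 -0.1 -0.7] pitch -0.19 rot [-0.12 -0.19  0.21]
```

Call:
servo_tool:
  motion:
    - {"claw":0.2,"travel":[0.001,0,0.005],"delta_rot":[0,0,0]}
    - {"claw":0.2,"travel":[0.001,0,0.005],"delta_rot":[0,0,0]}
    - {"claw":0.2,"travel":[0,0,0],"delta_rot":[0,0,0]}

```text
time: 25.15
tool_pos: [0.5181, 0.0711, 0.1049]
eef_rot: [[0.964, 0.05, 0.262], [0.048, -0.999, 0.014], [0.262, -0.001, -0.965]]
force: [-2.0, -0.3, -4.2]
grip_width: 0.369
gripper_force: 30.6
```

```bash
python3 -c "
from k import *
FM();gate(15)"
```

```text
t 25.15 chute [29.1 -0.2 62.7] tote [  15.7 -210.8  104.9] roterrG [-0.15 14.79  0.2 ] T [  0.22 -15.21  -2.12] F [-2.  -0.3 -4.2] w 0.369 30.6
chute F [-3.82 -0.21 -2.67] M [-0.002  1.009 -0.026] q [0.362, 0.463, -0.692, 2.166, 0.819, 0.47, -2.474]
gate [27.8 -0.  -3.7] pitch -0.21 rot [-0.13 -0.21  0.22]
```

Call:
servo_tool:
  motion:
    - {"claw":0.2,"travel":[0.001,0,0.005],"delta_rot":[0,0,0]}
    - {"claw":0.2,"travel":[0.001,0,0.003],"delta_rot":[0,0,0]}
    - {"claw":0.2,"travel":[0,0,0],"delta_rot":[0,0,0]}

```text
time: 25.52
tool_pos: [0.5192, 0.0712, 0.103]
eef_rot: [[0.964, 0.05, 0.262], [0.048, -0.999, 0.014], [0.262, -0.001, -0.965]]
force: [-4.2, -0.3, 1.7]
grip_width: 0.368
gripper_force: 30.7
```

```bash
python3 -c "
from k import *
FM();gate(15)"
```

```text
t 25.525 chute [29.1 -0.2 60.5] tote [  16.8 -210.7  103. ] roterrG [-0.13 14.79  0.21] T [  0.25 -15.21  -2.11] F [-4.2 -0.3  1.7] w 0.368 30.7
chute F [-2.78 -0.12  3.62] M [-0.144  1.272 -0.045] q [0.356, 0.467, -0.687, 2.165, 0.825, 0.468, -2.48]
gate [27.8  0.  -5.9] pitch -0.21 rot [-0.1  -0.21  0.23]
```

The gate contacted 14 mm below the wall-top contact, so it is seated in notch 1. Now I'll release it and retreat.

Call:
servo_tool:
  motion:
    - {"claw":0.65,"travel":[0,0,0],"delta_rot":[0,0,0]}
    - {"claw":0.65,"travel":[0,0,0],"delta_rot":[0,0,0]}
    - {"claw":0.65,"travel":[0,0,-0.06],"delta_rot":[0,0,0]}
    - {"claw":0.65,"travel":[0,0,-0.15],"delta_rot":[0,0,0]}

```text
time: 26.02
tool_pos: [0.5026, 0.0704, 0.1634]
eef_rot: [[0.964, 0.051, 0.26], [0.048, -0.999, 0.015], [0.26, -0.002, -0.965]]
force: [1.1, 0.1, 0.5]
grip_width: 0.652
gripper_force: 0.0
```

```bash
cat >> k.py <<'E'
def boxtcp(x,y,z,d): return C(x,y,z)-tilt(d)[:,2]*.006
def tt(e): return yaw(tq[2])@R.from_euler('y',-e,degrees=True).as_matrix()@np.diag([1,-1,-1.])
def tote_tcp(x,y,zb,e): return TT(x,y,4+zb)-tt(e)[:,2]*.006
E
python3 - <<'E'
from k import *
from plant import observe
FM()
q=np.array(observe()['joint_positions'])
for d in(20,):
  for x,z in((89,80),(89,30)):
    a=IK(boxtcp(x,0,z,d),tilt(d),q);print(d,x,z,a[0].round(2),round(a[1],2))
for y in(36,-36):
  for zb in(30,110):
    a=IK(tote_tcp(0,y,zb,-10),tt(-10),q);print('tote',y,zb,tote_tcp(0,y,zb,-10).round(3),a[0].round(2),round(a[1],2))
plan([(boxtcp(89,0,80,20),tilt(20),3),(boxtcp(89,0,30,20),tilt(20),3)],.65)
E
```

```text
t 26.025 chute [ 45.   -0.2 121.2] tote [ 2.000e-01 -2.101e+02  1.634e+02] roterrG [-0.22 14.9   0.2 ] T [  0.15 -15.1   -2.1 ] F [1.1 0.1 0.5] w 0.652 0.0
chute F [ 1.15  0.06 -0.15] M [ 0.047  0.242 -0.018] q [0.511, 0.356, -0.851, 2.156, 0.627, 0.567, -2.299]
20 89 80 [ 0.4   0.42 -0.73  2.1   0.78  0.5  -2.42] 0.0
20 89 30 [ 0.3   0.51 -0.62  2.07  0.91  0.44 -2.53] 0.0
tote 36 30 [0.482 0.316 0.04 ] [-0.07  0.85 -0.74  1.74  0.55  0.95 -2.52] 0.0
tote 36 110 [0.482 0.316 0.12 ] [-0.02  0.75 -0.82  1.71  0.48  1.07 -2.48] 0.0
tote -36 30 [0.488 0.244 0.04 ] [ 0.05  0.81 -0.75  1.81  0.56  0.92 -2.44] 0.0
tote -36 110 [0.488 0.244 0.12 ] [ 0.11  0.71 -0.83  1.78  0.48  1.05 -2.39] 0.0
-- 3 rows, |dp|/row 19.1 mm, rot/row 1.6
  t [0.058, 0.0, 0.025] r [-0.001, 0.027, 0.001]
  t [0.058, -0.0, 0.027] r [-0.001, 0.027, 0.001]
  t [0.057, -0.0, 0.028] r [-0.001, 0.027, 0.001]
-- 3 rows, |dp|/row 16.7 mm, rot/row 0.0
  t [0.01, 0.0, 0.055] r [0.0, 0.0, 0.0]
   xall
```

Call:
servo_tool:
  motion:
    - {"claw":0.65,"travel":[0.058,0,0.025],"delta_rot":[0,0.027,0.001]}
    - {"claw":0.65,"travel":[0.058,0,0.027],"delta_rot":[0,0.027,0.001]}
    - {"claw":0.65,"travel":[0.057,0,0.028],"delta_rot":[0,0.027,0.001]}
    - {"claw":0.65,"travel":[0.01,0,0.055],"delta_rot":[0,0,0]}
    - {"claw":0.65,"travel":[0,0,0],"delta_rot":[0,0,0]}

```text
time: 26.65
tool_pos: [0.5682, 0.0736, 0.1408]
eef_rot: [[0.938, 0.047, 0.342], [0.044, -0.999, 0.019], [0.343, -0.002, -0.939]]
force: [-1.1, -0.0, -0.4]
grip_width: 0.654
gripper_force: 0.0
```

Run:
```python
from k import *
FM()
plan([(boxtcp(89,0,30,20),tilt(20),2)],.65)
```

```text
t 26.65 chute [90.5 -0.  68.7] tote [  65.8 -212.6  140.8] roterrG [-0.16  9.95  0.02] T [  0.26 -20.05  -2.29] F [-1.1 -0.  -0.4] w 0.654 0.0
chute F [-1.14  0.04  0.19] M [0.01  0.353 0.005] q [0.373, 0.445, -0.702, 2.094, 0.823, 0.474, -2.456]
-- 2 rows, |dp|/row 16.4 mm, rot/row 0.1
  t [0.009, 0.0, 0.054] r [-0.001, -0.0, 0.0]
  t [0.009, 0.0, 0.054] r [-0.001, -0.0, 0.0]
```

Call:
servo_tool:
  motion:
    - {"claw":0.65,"travel":[0.009,0,0.054],"delta_rot":[0,0,0]}
    - {"claw":0.65,"travel":[0.009,0,0.052],"delta_rot":[0,0,0]}
    - {"claw":0.65,"travel":[0,0,0],"delta_rot":[0,0,0]}
    - {"claw":0.3,"travel":[0,0,0],"delta_rot":[0,0,0]}
    - {"claw":0.3,"travel":[0,0,0],"delta_rot":[0,0,0]}
    - {"claw":0.3,"travel":[0,0,0],"delta_rot":[0,0,0]}

```text
time: 27.4
tool_pos: [0.5839, 0.0745, 0.114]
eef_rot: [[0.938, 0.047, 0.344], [0.044, -0.999, 0.018], [0.344, -0.002, -0.939]]
force: [-2.3, -0.3, 4.7]
grip_width: 0.434
gripper_force: 30.0
```

Run:
```python
from k import *
FM()
```

```text
t 27.4 chute [90.8  0.2 37.6] tote [  81.5 -213.1  114. ] roterrG [-0.14  9.86  0.02] T [  0.28 -20.13  -2.28] F [-2.3 -0.3  4.7] w 0.434 30.0
chute F [ 0.35 -0.23  5.25] M [ 0.088  0.472 -0.027] q [0.31, 0.502, -0.632, 2.076, 0.905, 0.44, -2.526]
```

Box 1 is gripped (39.9 mm wide). Next I'll lift it square to the chute and plan the carry to the left lane.

Call:
servo_tool:
  motion:
    - {"claw":0.3,"travel":[-0.01,0,-0.05],"delta_rot":[0,0,0]}
    - {"claw":0.3,"travel":[-0.02,0,-0.11],"delta_rot":[0,0,0]}
    - {"claw":0.3,"travel":[-0.02,0,-0.11],"delta_rot":[0,0,0]}
    - {"claw":0.3,"travel":[0,0,0],"delta_rot":[0,0,0]}

```text
time: 27.9
tool_pos: [0.5415, 0.072, 0.186]
eef_rot: [[0.937, 0.047, 0.345], [0.044, -0.999, 0.017], [0.346, -0.0, -0.938]]
force: [0.0, -0.1, -1.7]
grip_width: 0.434
gripper_force: 30.0
```

Run:
```python
from k import *
FM()
plan([((.505,.15,.19),tt(5),3),(tote_tcp(0,36,31.7+70,-10),tt(-10),5),(tote_tcp(0,36,31.7+10,-10),tt(-10),3)],.3)
```

```text
t 27.9 chute [ 89.9  -0.4 121.3] tote [  39. -212.  186.] roterrG [-0.05  9.78  0.04] T [  0.38 -20.22  -2.29] F [ 0.  -0.1 -1.7] w 0.434 30.0
chute F [-0.85 -0.13 -1.51] M [-0.018  0.462  0.008] q [0.492, 0.342, -0.826, 2.118, 0.679, 0.528, -2.335]
-- 3 rows, |dp|/row 28.7 mm, rot/row 5.1
  t [-0.033, -0.089, -0.017] r [0.003, -0.085, -0.013]
  t [-0.033, -0.089, -0.014] r [0.003, -0.085, -0.013]
  t [-0.033, -0.089, -0.01] r [0.003, -0.085, -0.013]
-- 5 rows, |dp|/row 36.9 mm, rot/row 3.0
  t [-0.01, -0.111, 0.052] r [-0.0, -0.05, -0.0]
  t [-0.007, -0.111, 0.052] r [-0.0, -0.05, -0.0]
  t [-0.005, -0.111, 0.052] r [-0.0, -0.05, -0.0]
  t [-0.002, -0.111, 0.053] r [-0.0, -0.05, -0.0]
  t [0.001, -0.111, 0.053] r [-0.0, -0.05, -0.0]
-- 3 rows, |dp|/row 20.0 mm, rot/row 0.0
  t [0.012, 0.0, 0.066] r [0.0, 0.0, 0.0]
   xall
```

Call:
servo_tool:
  motion:
    - {"claw":0.3,"travel":[-0.033,-0.089,-0.017],"delta_rot":[0.003,-0.085,-0.013]}
    - {"claw":0.3,"travel":[-0.033,-0.089,-0.014],"delta_rot":[0.003,-0.085,-0.013]}
    - {"claw":0.3,"travel":[-0.033,-0.089,-0.01],"delta_rot":[0.003,-0.085,-0.013]}
    - {"claw":0.3,"travel":[-0.01,-0.111,0.052],"delta_rot":[0,-0.05,0]}
    - {"claw":0.3,"travel":[-0.007,-0.111,0.052],"delta_rot":[0,-0.05,0]}
    - {"claw":0.3,"travel":[-0.005,-0.111,0.052],"delta_rot":[0,-0.05,0]}
    - {"claw":0.3,"travel":[-0.002,-0.111,0.053],"delta_rot":[0,-0.05,0]}
    - {"claw":0.3,"travel":[0,-0.111,0.053],"delta_rot":[0,-0.05,0]}
    - {"claw":0.3,"travel":[0,0,0],"delta_rot":[0,0,0]}
    - {"claw":0.3,"travel":[0,0,0],"delta_rot":[0,0,0]}

```text
time: 29.15
tool_pos: [0.4813, 0.3146, 0.1093]
eef_rot: [[0.98, 0.089, -0.178], [0.088, -0.996, -0.015], [-0.178, -0.001, -0.984]]
force: [-0.4, -0.3, -1.8]
grip_width: 0.434
gripper_force: 30.0
```

Run:
```python
from k import *
from plant import capture
import cv2
FM()
a=capture('top')['pixels'][:,:,::-1]
cv2.imwrite('pics/p5.png',cv2.resize(a[180:330,100:310],None,fx=3.8,fy=3.8,interpolation=cv2.INTER_CUBIC))
plan([(tote_tcp(0,36,31.7+10,-10),tt(-10),3)],.3)
```

```text
t 29.15 chute [  9.2 244.7  79.3] tote [  0.3  35.  109.3] roterrG [-0.48 40.26  2.47] T [-0.04 10.27  0.1 ] F [-0.4 -0.3 -1.8] w 0.434 30.0
chute F [-1.24 -0.27 -1.33] M [-0.002 -0.261  0.043] q [-0.007, 0.768, -0.839, 1.726, 0.504, 1.064, -2.503]
-- 3 rows, |dp|/row 19.4 mm, rot/row 0.1
  t [0.012, -0.001, 0.064] r [-0.0, 0.001, 0.0]
  t [0.012, -0.002, 0.064] r [-0.0, 0.001, 0.0]
  t [0.012, -0.002, 0.064] r [-0.0, 0.001, 0.0]
```

View pics/p5.png

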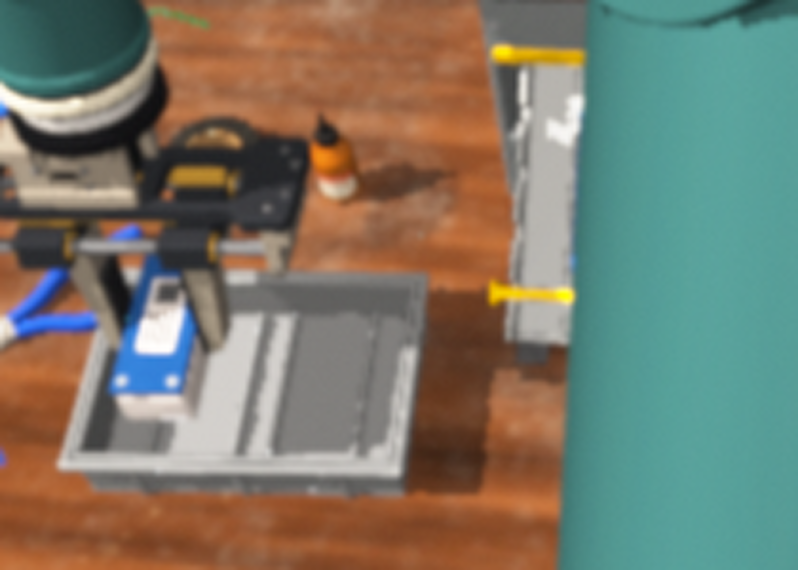

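The left gate lug sits in the lowest notch, crop px (495,293). Box 1 is held level over the left lane, centred about (155,370). Lowering it now.

Call:
servo_tool:
  motion:
    - {"claw":0.3,"travel":[0.012,-0.001,0.064],"delta_rot":[0,0.002,0]}
    - {"claw":0.3,"travel":[0.012,-0.001,0.064],"delta_rot":[0,0.001,0]}
    - {"claw":0.3,"travel":[0.01,-0.001,0.055],"delta_rot":[0,0.001,0]}
    - {"claw":0.3,"travel":[0.002,0,0.012],"delta_rot":[0,0,0]}
    - {"claw":0.3,"travel":[0.001,0,0.007],"delta_rot":[0,0,0]}
    - {"claw":0.3,"travel":[0,0,0],"delta_rot":[0,0,0]}

```text
time: 29.95
tool_pos: [0.4818, 0.3168, 0.0489]
eef_rot: [[0.981, 0.089, -0.172], [0.088, -0.996, -0.013], [-0.173, -0.003, -0.985]]
force: [0.1, -0.0, -1.2]
grip_width: 0.435
gripper_force: 30.0
```

Run:
```python
from k import *
FM();print(tote_tcp(0,36,31.7,-10))
```

```text
t 29.95 chute [-20.5 246.9  26.7] tote [ 0.9 37.2 48.9] roterrG [-0.6  39.95  2.46] T [-0.15  9.96  0.12] F [ 0.1 -0.  -1.2] w 0.435 30.0
chute F [-0.48 -0.02 -1.12] M [ 0.017 -0.22  -0.021] q [-0.044, 0.843, -0.785, 1.747, 0.566, 0.969, -2.538]
[0.48199911 0.31565375 0.04160885]
```

Call:
servo_tool:
  motion:
    - {"claw":0.3,"travel":[0.002,0.003,0.011],"delta_rot":[0,0,0]}
    - {"claw":0.3,"travel":[0.001,0,0.006],"delta_rot":[0,0,0]}
    - {"claw":0.3,"travel":[0.001,0,0.004],"delta_rot":[0,0,0]}
    - {"claw":0.3,"travel":[0,0,0],"delta_rot":[0,0,0]}

```text
time: 30.45
tool_pos: [0.4818, 0.3156, 0.0421]
eef_rot: [[0.981, 0.089, -0.173], [0.088, -0.996, -0.013], [-0.173, -0.002, -0.985]]
force: [0.1, 0.4, -2.7]
grip_width: 0.436
gripper_force: 30.0
```

```bash
python3 -c "
from k import *
FM()"
```

```text
t 30.45 chute [-23.9 245.7  20.9] tote [ 0.8 36.  42.1] roterrG [-0.57 39.99  2.45] T [-0.13  9.99  0.11] F [ 0.1  0.4 -2.7] w 0.436 30.0
chute F [-1.24  0.38 -2.38] M [-0.012 -0.194  0.019] q [-0.046, 0.852, -0.779, 1.75, 0.573, 0.959, -2.54]
```

Not on the floor yet, so I'll step down further.

Call:
servo_tool:
  motion:
    - {"claw":0.3,"travel":[0.001,0,0.004],"delta_rot":[0,0,0]}
    - {"claw":0.3,"travel":[0,0,0.002],"delta_rot":[0,0,0]}
    - {"claw":0.3,"travel":[0,0,0],"delta_rot":[0,0,0]}

```text
time: 30.82
tool_pos: [0.4819, 0.3157, 0.0418]
eef_rot: [[0.981, 0.089, -0.173], [0.088, -0.996, -0.014], [-0.173, -0.002, -0.985]]
force: [-0.9, -2.8, 9.5]
grip_width: 0.432
gripper_force: 30.0
```

```bash
python3 -c "
from k import *
FM()"
```

```text
t 30.825 chute [-24.  245.8  20.6] tote [ 0.9 36.1 41.8] roterrG [-0.54 39.96  2.46] T [-0.09  9.97  0.11] F [-0.9 -2.8  9.5] w 0.432 30.0
chute F [ 3.84 -2.75  8.71] M [-0.445  0.68   0.346] q [-0.047, 0.852, -0.778, 1.749, 0.574, 0.959, -2.541]
```

Call:
servo_tool:
  motion:
    - {"claw":0.3,"travel":[0.001,0,0.004],"delta_rot":[0,0,0]}
    - {"claw":0.3,"travel":[0,0,0],"delta_rot":[0,0,0]}

```text
time: 31.08
tool_pos: [0.4819, 0.3158, 0.0418]
eef_rot: [[0.981, 0.089, -0.173], [0.088, -0.996, -0.014], [-0.173, -0.001, -0.985]]
force: [-2.7, -4.0, 17.8]
grip_width: 0.435
gripper_force: 30.0
```

```bash
python3 -c "
from k import *
FM()"
```

```text
t 31.075 chute [-24.  245.9  20.5] tote [ 1.  36.1 41.8] roterrG [-0.5  39.96  2.47] T [-0.05  9.97  0.11] F [-2.7 -4.  17.8] w 0.435 30.0
chute F [ 6.41 -3.92 16.86] M [-0.879  1.284  0.657] q [-0.048, 0.852, -0.778, 1.749, 0.574, 0.96, -2.542]
```

Floor contact came at the expected height (41.8 vs 41.6 mm). I'll relieve the pressure, release and retreat towards box 2.

Call:
servo_tool:
  motion:
    - {"claw":0.3,"travel":[-0.001,0,-0.006],"delta_rot":[0,0,0]}
    - {"claw":0.56,"travel":[0,0,0],"delta_rot":[0,0,0]}
    - {"claw":0.56,"travel":[0,0,0],"delta_rot":[0,0,0]}
    - {"claw":0.56,"travel":[0,0,-0.06],"delta_rot":[0,0,0]}
    - {"claw":0.6,"travel":[0,0,-0.16],"delta_rot":[0,0,0]}
    - {"claw":0.65,"travel":[0,0,-0.18],"delta_rot":[0,0,0]}

```text
time: 31.82
tool_pos: [0.5026, 0.3172, 0.161]
eef_rot: [[0.981, 0.089, -0.174], [0.088, -0.996, -0.013], [-0.174, -0.003, -0.985]]
force: [0.2, 0.2, -0.9]
grip_width: 0.65
gripper_force: 0.0
```

Run:
```python
from k import *
FM()
plan([((.50,.15,.19),tt(8),5),(boxtcp(89,0,85,20),tilt(20),4),(boxtcp(89,0,50,20),tilt(20),2)],.65)
```

```text
t 31.825 chute [ 53.6 246.4 113.4] tote [ 21.7  35.8 161. ] roterrG [-0.6  40.04  2.48] T [-0.14 10.04  0.14] F [ 0.2  0.2 -0.9] w 0.65 0.0
chute F [-0.3   0.21 -0.91] M [ 0.067 -0.175 -0.012] q [0.012, 0.73, -0.869, 1.65, 0.466, 1.165, -2.459]
-- 5 rows, |dp|/row 34.0 mm, rot/row 3.6
  t [-0.015, 0.111, -0.017] r [-0.001, 0.06, 0.0]
  t [-0.014, 0.111, -0.018] r [-0.001, 0.06, 0.0]
  t [-0.013, 0.111, -0.019] r [-0.001, 0.06, 0.0]
  t [-0.011, 0.111, -0.02] r [-0.001, 0.06, 0.0]
  t [-0.01, 0.111, -0.02] r [-0.001, 0.06, 0.0]
-- 4 rows, |dp|/row 25.1 mm, rot/row 3.1
  t [0.038, 0.068, 0.031] r [-0.002, 0.05, 0.01]
  t [0.037, 0.068, 0.033] r [-0.002, 0.05, 0.01]
  t [0.035, 0.067, 0.035] r [-0.002, 0.05, 0.01]
  t [0.034, 0.067, 0.037] r [-0.002, 0.05, 0.01]
-- 2 rows, |dp|/row 17.5 mm, rot/row 0.0
  t [0.01, 0.0, 0.057] r [0.0, 0.0, 0.0]
   xall
```

Call:
servo_tool:
  motion:
    - {"claw":0.65,"travel":[-0.015,0.111,-0.017],"delta_rot":[0,0.06,0]}
    - {"claw":0.65,"travel":[-0.014,0.111,-0.018],"delta_rot":[0,0.06,0]}
    - {"claw":0.65,"travel":[-0.013,0.111,-0.019],"delta_rot":[0,0.06,0]}
    - {"claw":0.65,"travel":[-0.011,0.111,-0.02],"delta_rot":[0,0.06,0]}
    - {"claw":0.65,"travel":[-0.01,0.111,-0.02],"delta_rot":[0,0.06,0]}
    - {"claw":0.65,"travel":[0.038,0.068,0.031],"delta_rot":[-0.002,0.05,0.01]}
    - {"claw":0.65,"travel":[0.037,0.068,0.033],"delta_rot":[-0.002,0.05,0.01]}
    - {"claw":0.65,"travel":[0.035,0.067,0.035],"delta_rot":[-0.002,0.05,0.01]}
    - {"claw":0.65,"travel":[0.034,0.067,0.037],"delta_rot":[-0.002,0.05,0.01]}
    - {"claw":0.65,"travel":[0,0,0],"delta_rot":[0,0,0]}
    - {"claw":0.65,"travel":[0,0,0],"delta_rot":[0,0,0]}

```text
time: 33.2
tool_pos: [0.557, 0.074, 0.1582]
eef_rot: [[0.938, 0.048, 0.342], [0.043, -0.999, 0.021], [0.343, -0.005, -0.939]]
force: [0.0, 0.7, 0.8]
grip_width: 0.648
gripper_force: 0.0
```

Run:
```python
from k import *
FM()
plan([(boxtcp(89,0,31.5,20),tilt(20),4)],.65)
```

```text
t 33.2 chute [89.6  0.9 89.4] tote [  54.7 -211.3  158.2] roterrG [-0.29  9.95 -0.03] T [  0.12 -20.05  -2.29] F [0.  0.7 0.8] w 0.648 0.0
chute F [0.45 0.73 0.63] M [ 0.03   0.256 -0.014] q [0.424, 0.409, -0.76, 2.105, 0.773, 0.497, -2.415]
-- 4 rows, |dp|/row 13.0 mm, rot/row 0.1
  t [0.008, 0.001, 0.043] r [-0.001, -0.0, -0.0]
  t [0.008, 0.001, 0.043] r [-0.001, -0.0, -0.0]
  t [0.008, 0.001, 0.043] r [-0.001, -0.0, -0.0]
  t [0.008, 0.001, 0.043] r [-0.001, -0.0, -0.0]
```

Call:
servo_tool:
  motion:
    - {"claw":0.65,"travel":[0.008,0.001,0.043],"delta_rot":[-0.002,0,0]}
    - {"claw":0.65,"travel":[0.008,0.001,0.043],"delta_rot":[-0.002,0,0]}
    - {"claw":0.65,"travel":[0.008,0.001,0.043],"delta_rot":[0,0,0]}
    - {"claw":0.65,"travel":[0.008,0,0.043],"delta_rot":[0,0,0]}
    - {"claw":0.65,"travel":[0,0,0],"delta_rot":[0,0,0]}
    - {"claw":0.3,"travel":[0,0,0],"delta_rot":[0,0,0]}
    - {"claw":0.3,"travel":[0,0,0],"delta_rot":[0,0,0]}
    - {"claw":0.3,"travel":[0,0,0],"delta_rot":[0,0,0]}

```text
time: 34.2
tool_pos: [0.5835, 0.0733, 0.1124]
eef_rot: [[0.938, 0.045, 0.342], [0.042, -0.999, 0.016], [0.343, -0.001, -0.939]]
force: [-0.6, 0.5, 1.5]
grip_width: 0.434
gripper_force: 30.0
```

```bash
python3 -c "
from k import *
FM()"
```

```text
t 34.2 chute [89.6 -1.  36.5] tote [  81.1 -214.3  112.4] roterrG [-0.01  9.95 -0.06] T [  0.38 -20.04  -2.4 ] F [-0.6  0.5  1.5] w 0.434 30.0
chute F [0.24 0.56 1.62] M [ 0.14   0.374 -0.122] q [0.314, 0.506, -0.636, 2.077, 0.916, 0.443, -2.536]
```

Box 2 is gripped. Lift and carry it.

Call:
servo_tool:
  motion:
    - {"claw":0.3,"travel":[-0.01,0,-0.05],"delta_rot":[0,0,0]}
    - {"claw":0.3,"travel":[-0.02,0,-0.11],"delta_rot":[0,0,0]}
    - {"claw":0.3,"travel":[-0.02,0,-0.11],"delta_rot":[0,0,0]}
    - {"claw":0.3,"travel":[0,0,0],"delta_rot":[0,0,0]}

```text
time: 34.7
tool_pos: [0.5412, 0.0709, 0.1849]
eef_rot: [[0.938, 0.045, 0.344], [0.042, -0.999, 0.014], [0.345, 0.001, -0.939]]
force: [0.3, -1.6, -1.7]
grip_width: 0.433
gripper_force: 30.0
```

Run:
```python
from k import *
FM()
plan([((.505,.13,.19),tt(5),3),(tote_tcp(0,-36,30.6+60,-10),tt(-10),4)],.3)
```

```text
t 34.7 chute [ 89.1  -1.5 120.5] tote [  38.7 -213.   184.9] roterrG [ 0.1   9.84 -0.04] T [  0.5  -20.15  -2.41] F [ 0.3 -1.6 -1.7] w 0.433 30.0
chute F [-0.67 -1.61 -1.6 ] M [ 0.015  0.486 -0.042] q [0.495, 0.346, -0.831, 2.119, 0.689, 0.531, -2.344]
-- 3 rows, |dp|/row 23.2 mm, rot/row 5.1
  t [-0.033, -0.067, -0.018] r [0.003, -0.084, -0.013]
  t [-0.034, -0.068, -0.015] r [0.003, -0.084, -0.013]
  t [-0.034, -0.068, -0.012] r [0.003, -0.084, -0.013]
-- 4 rows, |dp|/row 36.5 mm, rot/row 3.7
  t [-0.012, -0.096, 0.074] r [-0.0, -0.062, -0.0]
  t [-0.007, -0.096, 0.074] r [-0.0, -0.062, -0.0]
  t [-0.002, -0.096, 0.075] r [-0.0, -0.062, -0.0]
  t [0.003, -0.096, 0.075] r [-0.0, -0.062, -0.0]
```

Call:
servo_tool:
  motion:
    - {"claw":0.3,"travel":[-0.033,-0.067,-0.018],"delta_rot":[0.003,-0.084,-0.013]}
    - {"claw":0.3,"travel":[-0.034,-0.068,-0.015],"delta_rot":[0.003,-0.084,-0.013]}
    - {"claw":0.3,"travel":[-0.034,-0.068,-0.012],"delta_rot":[0.003,-0.084,-0.013]}
    - {"claw":0.3,"travel":[-0.012,-0.096,0.06],"delta_rot":[0,-0.062,0]}
    - {"claw":0.3,"travel":[-0.007,-0.096,0.07],"delta_rot":[0,-0.062,0]}
    - {"claw":0.3,"travel":[-0.002,-0.096,0.075],"delta_rot":[0,-0.062,0]}
    - {"claw":0.3,"travel":[0.003,-0.096,0.075],"delta_rot":[0,-0.062,0]}
    - {"claw":0.3,"travel":[0,0,0],"delta_rot":[0,0,0]}
    - {"claw":0.3,"travel":[0,0,0],"delta_rot":[0,0,0]}

```text
time: 35.83
tool_pos: [0.4884, 0.2437, 0.1034]
eef_rot: [[0.981, 0.087, -0.173], [0.085, -0.996, -0.015], [-0.174, 0.0, -0.985]]
force: [-0.2, 0.3, -1.8]
grip_width: 0.435
gripper_force: 30.0
```

Run:
```python
from k import *
FM()
plan([(tote_tcp(0,-36,30.6+6,-10),tt(-10),4)],.3)
```

```text
t 35.825 chute [  9.6 173.5  72.3] tote [  1.1 -36.3 103.4] roterrG [-0.4  40.02  2.35] T [ 1.000e-02  1.002e+01 -3.000e-02] F [-0.2  0.3 -1.8] w 0.435 30.0
chute F [-1.03  0.32 -1.47] M [ 0.012 -0.21  -0.   ] q [0.12, 0.738, -0.842, 1.799, 0.516, 1.032, -2.419]
-- 4 rows, |dp|/row 14.2 mm, rot/row 0.0
  t [0.008, -0.0, 0.047] r [0.0, 0.0, -0.0]
   xall
```

Call:
servo_tool:
  motion:
    - {"claw":0.3,"travel":[0.008,0,0.047],"delta_rot":[0,0,0]}
    - {"claw":0.3,"travel":[0.008,0,0.047],"delta_rot":[0,0,0]}
    - {"claw":0.3,"travel":[0.008,0,0.047],"delta_rot":[0,0,0]}
    - {"claw":0.3,"travel":[0.007,0,0.04],"delta_rot":[0,0,0]}
    - {"claw":0.3,"travel":[0.001,0,0.006],"delta_rot":[0,0,0]}
    - {"claw":0.3,"travel":[0,0,0],"delta_rot":[0,0,0]}

```text
time: 36.58
tool_pos: [0.4883, 0.2446, 0.0472]
eef_rot: [[0.981, 0.087, -0.173], [0.086, -0.996, -0.014], [-0.173, -0.001, -0.985]]
force: [-0.7, -0.4, -1.3]
grip_width: 0.432
gripper_force: 30.0
```

```bash
python3 -c "
from k import *
FM();print(tote_tcp(0,-36,30.6,-10))"
```

```text
t 36.575 chute [-18.6 174.5  23.7] tote [  1.1 -35.3  47.2] roterrG [-0.48 39.99  2.35] T [-0.07  9.99 -0.01] F [-0.7 -0.4 -1.3] w 0.432 30.0
chute F [-1.32 -0.39 -0.78] M [-0.068 -0.314 -0.045] q [0.082, 0.812, -0.787, 1.818, 0.578, 0.945, -2.455]
[0.48827673 0.24392794 0.04050885]
```

Lower the last ~6.5 mm gently.

Call:
servo_tool:
  motion:
    - {"claw":0.3,"travel":[0.001,0.002,0.01],"delta_rot":[0,0,0]}
    - {"claw":0.3,"travel":[0.001,0,0.007],"delta_rot":[0,0,0]}
    - {"claw":0.3,"travel":[0.001,0,0.005],"delta_rot":[0,0,0]}
    - {"claw":0.3,"travel":[0,0,0],"delta_rot":[0,0,0]}

```text
time: 37.08
tool_pos: [0.4881, 0.2438, 0.0407]
eef_rot: [[0.981, 0.087, -0.173], [0.086, -0.996, -0.014], [-0.173, -0.001, -0.985]]
force: [0.3, -1.0, -0.0]
grip_width: 0.432
gripper_force: 30.0
```

```bash
python3 -c "
from k import *
FM()"
```

```text
t 37.075 chute [-22.  173.7  18.2] tote [  0.8 -36.1  40.7] roterrG [-0.46 39.98  2.35] T [-0.05  9.98 -0.02] F [ 0.3 -1.  -0. ] w 0.432 30.0
chute F [ 0.21 -1.04 -0.15] M [-0.134 -0.045  0.127] q [0.079, 0.821, -0.78, 1.821, 0.585, 0.935, -2.459]
```

Call:
servo_tool:
  motion:
    - {"claw":0.3,"travel":[0,0,0.003],"delta_rot":[0,0,0]}
    - {"claw":0.3,"travel":[0,0,-0.001],"delta_rot":[0,0,0]}
    - {"claw":0.56,"travel":[0,0,0],"delta_rot":[0,0,0]}
    - {"claw":0.56,"travel":[0,0,0],"delta_rot":[0,0,0]}
    - {"claw":0.56,"travel":[0,0,-0.06],"delta_rot":[0,0,0]}
    - {"claw":0.56,"travel":[0,0,-0.16],"delta_rot":[0,0,0]}
    - {"claw":0.6,"travel":[0,0,-0.18],"delta_rot":[0,0,0]}

```text
time: 37.95
tool_pos: [0.5086, 0.2456, 0.1601]
eef_rot: [[0.981, 0.087, -0.174], [0.086, -0.996, -0.014], [-0.174, -0.001, -0.985]]
force: [0.2, 0.3, 0.0]
grip_width: 0.6
gripper_force: 0.0
```

Run:
```python
from k import *
FM()
plan([((.45,.05,.25),tt(0),6),((.45,-.25,.25),tt(0),7)],.6)
```

```text
t 37.95 chute [ 55.5 174.5 111.2] tote [ 21.5 -36.2 160.1] roterrG [-0.49 40.03  2.37] T [-7.000e-02  1.003e+01  1.000e-02] F [0.2 0.3 0. ] w 0.6 0.0
chute F [ 0.16  0.33 -0.06] M [-0.014 -0.256 -0.03 ] q [0.145, 0.693, -0.88, 1.72, 0.466, 1.145, -2.368]
-- 6 rows, |dp|/row 37.2 mm, rot/row 1.7
  t [-0.05, 0.105, -0.042] r [-0.0, 0.028, 0.0]
  t [-0.049, 0.105, -0.043] r [-0.0, 0.028, 0.0]
  t [-0.047, 0.105, -0.045] r [-0.0, 0.028, 0.0]
  t [-0.046, 0.105, -0.046] r [-0.0, 0.028, 0.0]
  t [-0.045, 0.105, -0.047] r [-0.0, 0.028, 0.0]
  t [-0.043, 0.105, -0.049] r [-0.0, 0.028, 0.0]
-- 7 rows, |dp|/row 42.9 mm, rot/row 0.0
  t [-0.012, 0.142, 0.0] r [0.0, 0.0, 0.0]
   xall
```

Call:
servo_tool:
  motion:
    - {"claw":0.6,"travel":[-0.05,0.105,-0.042],"delta_rot":[0,0.028,0]}
    - {"claw":0.6,"travel":[-0.049,0.105,-0.043],"delta_rot":[0,0.028,0]}
    - {"claw":0.6,"travel":[-0.047,0.105,-0.045],"delta_rot":[0,0.028,0]}
    - {"claw":0.6,"travel":[-0.046,0.105,-0.046],"delta_rot":[0,0.028,0]}
    - {"claw":0.6,"travel":[-0.045,0.105,-0.047],"delta_rot":[0,0.028,0]}
    - {"claw":0.6,"travel":[-0.043,0.105,-0.049],"delta_rot":[0,0.028,0]}
    - {"claw":0.6,"travel":[-0.012,0.142,0],"delta_rot":[0,0,0]}
    - {"claw":0.6,"travel":[-0.012,0.142,0],"delta_rot":[0,0,0]}
    - {"claw":0.6,"travel":[-0.012,0.142,0],"delta_rot":[0,0,0]}
    - {"claw":0.6,"travel":[-0.012,0.142,0],"delta_rot":[0,0,0]}
    - {"claw":0.6,"travel":[-0.012,0.142,0],"delta_rot":[0,0,0]}
    - {"claw":0.6,"travel":[-0.012,0.142,0],"delta_rot":[0,0,0]}
    - {"claw":0.6,"travel":[-0.012,0.142,0],"delta_rot":[0,0,0]}
    - {"claw":0.6,"travel":[0,0,0],"delta_rot":[0,0,0]}

```text
time: 39.7
tool_pos: [0.4503, -0.2521, 0.2479]
eef_rot: [[0.997, 0.081, 0.002], [0.081, -0.997, 0.0], [0.002, -0.0, -1.0]]
force: [0.5, -0.1, -0.4]
grip_width: 0.6
gripper_force: 0.0
```

Run:
```python
from k import *
from plant import capture
import cv2
FM()
a=capture('top')['pixels'][:,:,::-1]
cv2.imwrite('pics/p6.png',cv2.resize(a[180:330,110:310],None,fx=4,fy=4,interpolation=cv2.INTER_CUBIC))
```

```text
t 39.7 chute [  29.1 -319.9  227.9] tote [ -80.1 -526.8  247.9] roterrG [-0.55 29.88  1.96] T [-0.02 -0.12 -0.36] F [ 0.5 -0.1 -0.4] w 0.6 0.0
chute F [ 0.25 -0.13 -0.66] M [0.013 0.017 0.019] q [1.211, 0.393, -0.939, 1.876, 0.362, 1.053, -1.364]
```

View pics/p6.png

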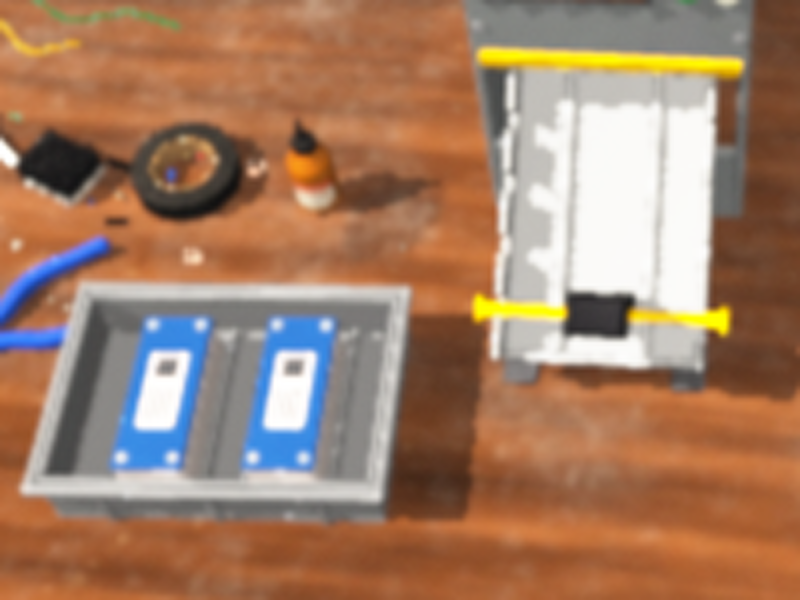

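The final picture shows both enclosures flat and lid up, one in each lane, with their lids at (160,395) and (290,395). The gate is seated in the lowest notches, with lugs at (480,308) and (725,320), and the bottle and tape are where they were.

```bash
python3 -c "
from plant import job_done
print(job_done())"
```

```text
the job is handed in; nothing more can be done
None
```

I handed the job in at about 40 s: the gate is seated in the lowest notches and both enclosures lie flat, lid up, one in each lane. On the first move the arm hit its joint limits, so the gate rose about 30 mm, twisted in the grip and let both enclosures slide to the chute's low end; I straightened it against the tote wall, pushed them back up and seated it before lifting either one off.

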